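Light-cure sectional dental casts on a hand-cranked turntable

ROBOT

A 6-joint arm with a two-finger parallel gripper is mounted at the origin on the work surface. World frame = base frame: x ahead of the robot, y to its left, z up, the work surface at z = 0. Lengths are in mm, angles in rad, forces in N, time in s.
With the tool pointing down it reaches from about 350 to 850 mm from the base axis. Payload 8.1 kg.
Tool frame: the origin (TCP) lies midway between the tips of the shut fingers; the grasp point (between the pads) lies 19 mm behind it; x points along the fingers, y is the direction in which the jaws open and shut, and the axes are right-handed (so a half turn about x gives the same grasp; the last joint's range is limited). The gripper opens to 85 mm and grips with 20 to 120 N. Pads are 22 mm wide; open, the fingers measure 114 mm over their backs; the gripper's body (76 mm by 85 mm) begins 54 mm behind the grasp point. The pads swing forward as they close: fully open they stand 13 mm farther back than shut.
Start: joints at [-1.348, 0.13, 1.488, -0, 1.523, -0.085], TCP at [181.798, -571.8, 231.292] pointing down, gripper open.
Joint ranges: [-2.96, 2.96], [-0.89, 2.26], [0.02, 2.5], [-1.34, 4.48], [0, 2.73], [-2.66, 2.66]. Speed limits (rad/s): [2.39, 2.39, 2.79, 3.14, 3.14, 3.14].

INTERFACE

Orientations are given as a unit quaternion [w, x, y, z].
In Python, from station import r gives the robot as it stands.
- The arm moves only by the tool send_rows, never from a script. Its argument "motion" is a list of rows, each a list of 6 numbers: the shift along the tool's x, y, z in m, then the turn, a rotation vector about the tool's x, y, z in rad. A call has 1 to 10 rows; each row is the pose to reach, as a shift and turn from the pose commanded when the call began, along the tool's axes at that moment; what a row does not reach only later rows make up. A row lasts 1/12 s, in which the tool goes at most 41.7 mm and 7.16 degrees, less where a joint would pass 70% of its speed; a pose out of reach is approached as far as the arm can. A call with a gripper value outside its range is refused whole. "grip" is the gripper command: -1 is fully open, 1 is shut, values between are in proportion, set as the call begins (left out, the last holds). The fingers move at their own pace and stop on an object; "force" is the grip in N (left out, the last holds). Time passes only in rows, so rows that repeat a pose let the fingers close. It gives the time, the measured TCP pose, the force and the opening at its end, in the units of the state.
- r.observe(): the state, without advancing time (a new reading comes with each control period).
- r.get_image(name): name is "scene" or "side" or "wrist"; returns a dict with "frame" (420x560x3 uint8, red, green, blue), "depth" (420x560 float32, mm along the optical axis (not along the pixel's ray), 0 where there is no reading), "fx", "fy", "cx", "cy" (pixels), "R" (3x3) and "t" (3): a world point X has camera coordinates R X + t. Camera axes: x right, y down, z forward; pixel columns grow to the right and rows downward; lengths in mm; the calibration is good to about 2 mm. The wrist camera is an equidistant fisheye: a pixel r from the principal point sees the ray r / f radians off the axis. A picture is of the moment at which its call begins.
- r.close_job(): hands the job in, once; it reports no verdict.
Trained networks look in the newest picture that a camera, given by its name, has taken for a name from the list of things; names that differ only in an ending like _2 or _b are one class to them, and where a whole thing is asked for, a point or a joint stands for the part that bears it (a point fixed in the world has none). Each returns a list of dicts, best first, with "p" (0 to 1); they miss things now and then, are a little off and sometimes report something else, mostly with a low value. They report only what shows in the picture. A call takes as long as a camera call. They do not tell look-alikes from the thing itself.
- r.search_frame(thing, camera): "at" ([column, row] in pixels, amid what is visible of it).
- r.trace(thing, camera): "mask" (420x560 bool, what is visible of it) and "at" ([column, row] in pixels, amid what is visible of it).
The state is a dict: "time": time; "joint_positions": joint angles; "dq": joint speeds; "effort": joint torques, N m; "tcp_pos": TCP position; "orientation": TCP orientation; "ft_force": force on the tool from outside, world axes, zero at the start; "moment": the same for the moment, N m; "finger_gap": opening from 0.0 (shut) to 1.0 (fully open).
Only numpy, scipy, OpenCV 4.12 (cv2) and the standard library are available. Lean on these libraries where they do the work, as an engineer would, in place of code of your own. Each camera call takes 0.05 s, during which the arm holds its last target.

TASK

Light-cure every cast on the drying mat: stand each one on a rubber pad of its own on the turntable, then, with the crank still at the red mark, press the lamp's orange plunger fully down, and turn the platter by its crank one full turn counter-clockwise (seen from above) until the crank is back at the red mark, with the casts still on their pads. Then put each cast back flat in the storage slot of its own colour, and leave the platter at the mark and the mug, white box and small jar where they are.

Things in the scene. Friction and masses are not known exactly. Their poses are not given: they have to be found in the camera images.
- cast_blue: Sectional dental cast in blue die stone, may be absent in a run: block 46 (its x) x 34 (its y) x 24 mm high with a pink gum and a row of white teeth along its x on top, 31 mm high in all, about 90 g. Origin at the centre of its underside, z up. Grip it across the 34 mm width. Starts on the grey drying mat, any yaw. None from the start = absent.
- cast_green: Sectional dental cast in green die stone, may be absent in a run: block 46 (its x) x 34 (its y) x 24 mm high with a pink gum and a row of white teeth along its x on top, 31 mm high in all, about 90 g. Origin at the centre of its underside, z up. Grip it across the 34 mm width. Starts on the grey drying mat, any yaw. None from the start = absent.
- cast_yellow: Sectional dental cast in yellow die stone, may be absent in a run: block 46 (its x) x 34 (its y) x 24 mm high with a pink gum and a row of white teeth along its x on top, 31 mm high in all, about 90 g. Origin at the centre of its underside, z up. Grip it across the 34 mm width. Starts on the grey drying mat, any yaw. None from the start = absent.
- cast_red: Sectional dental cast in red die stone, may be absent in a run: block 46 (its x) x 34 (its y) x 24 mm high with a pink gum and a row of white teeth along its x on top, 31 mm high in all, about 90 g. Origin at the centre of its underside, z up. Grip it across the 34 mm width. Starts on the grey drying mat, any yaw. None from the start = absent.
- slot_blue_floor (a point): Storage slot for the blue cast: blue shallow tray on the white rack. Point at the centre of its floor (14 mm above the table). Inside 58 (its x) x 46 (its y) mm, surrounded by lips 5 mm high and 4 mm thick; the cast's x goes along the slot's x, either way round. The four slots lie on a two by two grid, 74 mm apart along their x and 86 mm apart along their y, in shuffled order.
- slot_green_floor (a point): Storage slot for the green cast: green shallow tray on the white rack. Point at the centre of its floor (14 mm above the table). Inside 58 (its x) x 46 (its y) mm, surrounded by lips 5 mm high and 4 mm thick; the cast's x goes along the slot's x, either way round. The four slots lie on a two by two grid, 74 mm apart along their x and 86 mm apart along their y, in shuffled order.
- slot_yellow_floor (a point): Storage slot for the yellow cast: yellow shallow tray on the white rack. Point at the centre of its floor (14 mm above the table). Inside 58 (its x) x 46 (its y) mm, surrounded by lips 5 mm high and 4 mm thick; the cast's x goes along the slot's x, either way round. The four slots lie on a two by two grid, 74 mm apart along their x and 86 mm apart along their y, in shuffled order.
- slot_red_floor (a point): Storage slot for the red cast: red shallow tray on the white rack. Point at the centre of its floor (14 mm above the table). Inside 58 (its x) x 46 (its y) mm, surrounded by lips 5 mm high and 4 mm thick; the cast's x goes along the slot's x, either way round. The four slots lie on a two by two grid, 74 mm apart along their x and 86 mm apart along their y, in shuffled order.
- pad0 (a point): Black round rubber pad on the platter, 60 mm across, 2 mm thick. Point at the centre of its top, 34 mm above the table; turns with the platter. The three pads are 62 mm from the axis, 120 degrees apart, 60 degrees or more away from the crank. A cast may stand on it at any yaw.
- pad1 (a point): Black round rubber pad on the platter, 60 mm across, 2 mm thick. Point at the centre of its top, 34 mm above the table; turns with the platter. The three pads are 62 mm from the axis, 120 degrees apart, 60 degrees or more away from the crank. A cast may stand on it at any yaw.
- pad2 (a point): Black round rubber pad on the platter, 60 mm across, 2 mm thick. Point at the centre of its top, 34 mm above the table; turns with the platter. The three pads are 62 mm from the axis, 120 degrees apart, 60 degrees or more away from the crank. A cast may stand on it at any yaw.
- turntable_axis (a point): Point on the turntable's vertical axis, 32 mm above the table, level with the platter's top (grey disc, 240 mm across, on a fixed aluminium base 270 mm across). Its x points to the red mark on the base rim, where the crank starts; z up. The base is fixed in a run, its place and heading vary.
- crank_top (a point): Top centre of the crank grip: an upright black round post on the platter, 18 mm in diameter, 44 mm tall, standing 100 mm from the axis, top 78 mm above the table. The post spins freely about itself, so it can be pinched from above and led round the circle without turning the gripper. A red tick on the platter marks it.
- platter (a joint): Platter angle in rad: 0 at the start with the crank at the red mark, grows counter-clockwise seen from above, no stops; a full counter-clockwise turn reads 6.283. Stiff with friction (about 1.5 N at the crank), stays where it is left.
- plunger_top (a point): Top centre of the orange round plunger head (32 mm across) on the small white curing lamp box (50 x 80 x 50 mm, fixed, blue lens towards the platter). 84 mm above the table when up; sprung, about 3 N to start, 8 N at its stop 12 mm down, returns by itself.
- plunger (a joint): Plunger travel in m: 0 up, 0.012 fully down at its stop.
- mug: Bystander: black mug, 80 mm across and 95 mm high, handle at its +y; origin at the centre of its underside.
- crown_box: Bystander: white box 50 x 40 x 25 mm; origin at the centre of its underside.
- wax_pot: Bystander: small jar with green cap, 42 mm across and 42 mm high; origin at the centre of its underside.
- mat: Grey drying mat, fixed, 205 x 215 x 4 mm, on which the casts start; origin at the centre of its underside (top 4 mm above the table).
Mind the look-alikes: they are no part of the job. What is shaped like the cast_green but purple is not meant.

How it is judged:
By the outcome, as a careful person would: the job done as asked, in the order asked, and still so for the second after the job is handed in, with the robot touching nothing.
Of cast_blue, cast_green, cast_yellow, cast_red only 2 to 3 are there at a start; the rules pass over those that are not, and their reading is None.
At some moment in a run one of cast_blue, cast_green, cast_yellow, cast_red may be knocked a few centimetres aside while the robot is not near it.
Once in a run the grip may slacken for a moment while it holds something.
It also fails if it takes over 210 s, if anything falls off the work surface, if the arm or the gripper's body presses on something with over 40 N, if the wrist force passes 120 N, or if a joint passes its speed limit or range.

## Working session

There is one attempt and no reset: what is moved stays moved. The work goes in short steps, Python scripts to look and compute and a tool call to move; the robot and the scene stay as the last step left them, time stands still between calls to the robot, and variables do not carry over. Pictures are saved under pics/ and viewed, and the job is handed in when it is done.

Besides the shell and the picture viewer there is one more tool, called after ">>>" as a command line: name --pt "numbers of a row" for each row, then --argument value for the rest. send_rows: Moves the arm, as the interface text tells. Its arguments: {"type":"object","properties":{"motion":{"type":"array"},"grip":{"type":"number"},"force":{"type":"number"}},"required":["motion"]}

```bash
ls; mkdir -p pics; cat > h.py <<'E'
import numpy as np, cv2
from station import r
def snap(n,f):
    im=r.get_image(n); cv2.imwrite('pics/'+f,im['frame'][:,:,::-1]); return im
def world(im,u,v,z=None):
    # pinhole: pixel -> world by depth or plane z
    R=np.array(im['R']);t=np.array(im['t'])
    d=np.array([(u-im['cx'])/im['fx'],(v-im['cy'])/im['fy'],1.])
    if z is None:
        return R.T@(d*im['depth'][int(round(v)),int(round(u))]-t)
    o=-R.T@t; w=R.T@d
    return o+w*(z-o[2])/w[2]
def cloud(im):
    R=np.array(im['R']);t=np.array(im['t']);D=im['depth']
    v,u=np.mgrid[0:D.shape[0],0:D.shape[1]]
    P=np.stack([(u-im['cx'])/im['fx']*D,(v-im['cy'])/im['fy']*D,D],-1)
    return (P-t)@R
E
python3 - <<'E'
from h import *
s=r.observe(); print({k:np.round(v,3) for k,v in s.items()})
for n in ['scene','side','wrist']:
    im=snap(n,n+'0.png'); print(n,im['fx'],im['cx'],im['cy'],np.round(im['R'],3).tolist(),np.round(im['t']))
E
```

```text
pics
{'time': np.float64(0.0), 'joint_positions': array([-1.348,  0.131,  1.489,  0.   ,  1.523, -0.085]), 'dq': array([ 0.   , -0.001,  0.   , -0.001, -0.001, -0.   ]), 'effort': array([ 2.0000e-03, -5.6939e+01, -5.0055e+01, -0.0000e+00,  1.5000e-02,
       -0.0000e+00]), 'tcp_pos': array([ 181.686, -571.245,  230.245]), 'orientation': array([-0.108, -0.699, -0.109,  0.699]), 'ft_force': array([-0.308,  1.283, -0.101]), 'moment': array([0.071, 0.028, 0.03 ]), 'finger_gap': np.float64(1.001)}
scene 426.65142520427054 274.32843434615523 209.20782832713073 [[-0.344, 0.939, -0.016], [0.7, 0.245, -0.671], [-0.626, -0.242, -0.742]] [ 168. -290. 1438.]
side 379.5715879640414 285.06725101904664 210.1363910413466 [[0.721, -0.693, -0.002], [-0.372, -0.384, -0.845], [0.585, 0.61, -0.535]] [-348.  247.  708.]
wrist 325.19226210127806 273.56416778069905 211.86479630910304 [[0.304, -0.953, -0.003], [-0.903, -0.289, 0.318], [-0.304, -0.094, -0.948]] [-599.  -42.  381.]
```

View pics/scene0.png

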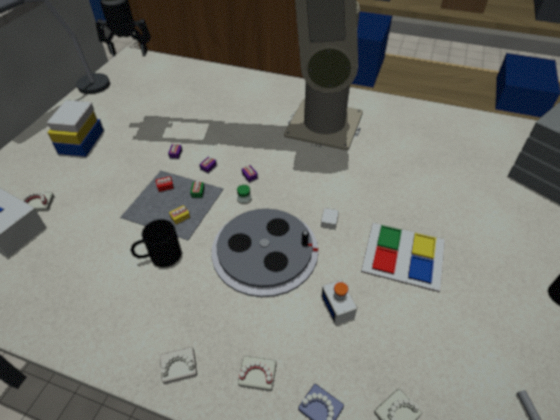

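View pics/side0.png

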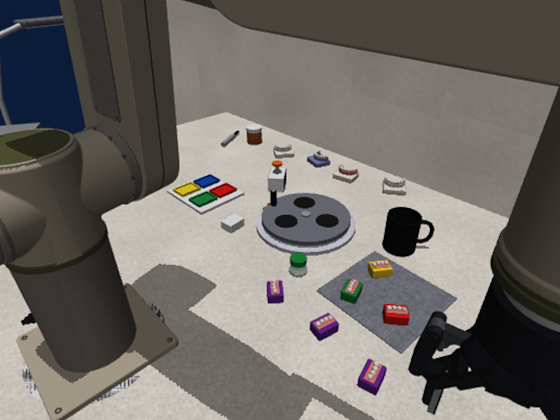

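View pics/wrist0.png

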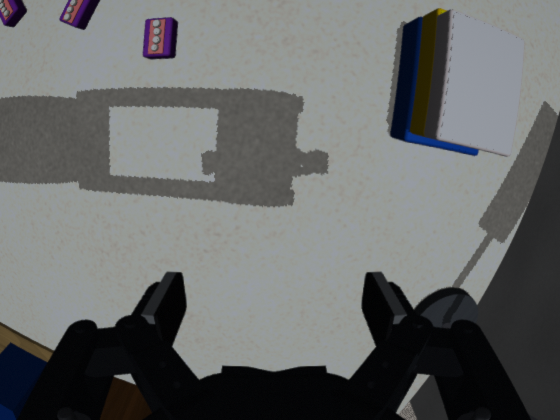

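```bash
cat > meas.py <<'E'
from h import *
for cam in ['scene','side']:
    im=r.get_image(cam); C=cloud(im); hsv=cv2.cvtColor(im['frame'],cv2.COLOR_RGB2HSV)
    print(cam)
    for th in ['cast_red','cast_green','cast_yellow','cast_blue','slot_blue_floor','slot_red_floor','slot_green_floor','slot_yellow_floor','turntable_axis','pad0','crank_top','plunger_top','mug','crown_box','wax_pot','mat']:
        for d in r.trace(th,cam)[:4]:
            m=d['mask']&(im['depth']>0); P=C[m]
            if len(P)==0: continue
            h=np.median(hsv[m],0)
            (c,sz,a)=cv2.minAreaRect(P[:,:2].astype(np.float32))
            print(th,round(d['p'],2),np.round(d['at']),'n',m.sum(),'hsv',h,'z',np.round(np.percentile(P[:,2],[2,50,98])),'med',np.round(np.median(P[:,:2],0)),'rect',np.round(c),np.round(sz),round(a))
E
python3 meas.py
```

```text
scene
cast_red 0.7 [165. 183.] n 210 hsv [  2.  133.  122.5] z [ 6. 25. 35.] med [ 454. -347.] rect [ 448. -351.] [40. 46.] 31
cast_red 0.54 [387. 260.] n 543 hsv [  1. 209. 153.] z [ 9. 13. 19.] med [503. 293.] rect [499. 292.] [77. 54.] 2
cast_red 0.17 [262. 246.] n 5997 hsv [105.  26.  98.] z [23. 30. 36.] med [576.   7.] rect [550.   2.] [271. 237.] 3
cast_green 0.71 [172. 151.] n 166 hsv [138.   88.5  94. ] z [ 4. 21. 29.] med [ 317. -393.] rect [ 306. -397.] [49. 34.] 16
cast_green 0.67 [249. 175.] n 186 hsv [138.   92.5 102. ] z [ 3. 21. 30.] med [ 330. -134.] rect [ 325. -138.] [45. 34.] 50
cast_green 0.63 [205. 162.] n 157 hsv [138. 104.  90.] z [ 3. 21. 29.] med [ 336. -266.] rect [ 330. -272.] [32. 44.] 79
cast_green 0.52 [198. 190.] n 217 hsv [63. 83. 90.] z [ 3. 25. 33.] med [ 446. -247.] rect [ 423. -256.] [77. 35.] 17
cast_yellow 0.65 [181. 215.] n 239 hsv [ 25. 136. 128.] z [ 5. 25. 35.] med [ 546. -249.] rect [ 534. -264.] [60. 44.] 58
cast_yellow 0.25 [418. 269.] n 540 hsv [109. 206. 123.] z [ 9. 13. 19.] med [501. 380.] rect [499. 379.] [71. 54.] 0
slot_blue_floor 
[... 3807 characters left out ...]
.] 47
plunger_top 0.54 [277. 164.] n 67 hsv [ 11. 229. 151.] z [59. 81. 84.] med [651. 210.] rect [656. 223.] [57. 28.] 70
mug 0.77 [402. 228.] n 1730 hsv [105.  51.   7.] z [ 1. 61. 95.] med [ 634. -241.] rect [ 732. -207.] [245. 124.] 22
mug 0.2 [306. 221.] n 3758 hsv [117.  25. 110.] z [22. 31. 43.] med [543. -13.] rect [569.  20.] [287. 237.] 61
crown_box 0.7 [234. 225.] n 331 hsv [ 17.   6. 159.] z [-1. 21. 26.] med [405. 119.] rect [424. 138.] [100.  56.] 40
wax_pot 0.92 [297. 266.] n 413 hsv [ 68.  76. 115.] z [-0. 29. 43.] med [ 401. -126.] rect [ 423. -104.] [84. 44.] 43
mat 0.95 [388. 300.] n 5942 hsv [117.  21. 114.] z [1. 3. 6.] med [ 483. -318.] rect [ 379. -326.] [487. 256.] 13
```

```bash
cat >> h.py <<'E'
def clean(im):
    C=cloud(im);D=im['depth']
    g=cv2.dilate(D,np.ones((3,3)))-cv2.erode(D,np.ones((3,3)))
    ok=(D>0)&(g<40)
    return C,ok
def pts(cams=('scene','side')):
    out=[]
    for c in cams:
        im=r.get_image(c); C,ok=clean(im)
        hsv=cv2.cvtColor(im['frame'],cv2.COLOR_RGB2HSV)
        out.append((C[ok],hsv[ok]))
    return out
def fit_rect(P,a=46,b=34):
    best=None
    for y in np.arange(0,180,2):
        c,s=np.cos(np.radians(y)),np.sin(np.radians(y))
        u=P[:,0]*c+P[:,1]*s; v=-P[:,0]*s+P[:,1]*c
        lu,hu=np.percentile(u,[1.5,98.5]); lv,hv=np.percentile(v,[1.5,98.5])
        cu,cv_=(lu+hu)/2,(lv+hv)/2
        cost=abs(hu-lu-a)+abs(hv-lv-b)
        k=(cost,y,cu*c-cv_*s,cu*s+cv_*c,hu-lu,hv-lv)
        if best is None or k<best: best=k
    return best
HUE={'red':lambda h:(h<8)|(h>172),'yellow':lambda h:(h>18)&(h<34),'green':lambda h:(h>52)&(h<80)}
def casts(guess,zlo=8,zhi=45,rad=36,cams=('scene','side'),verb=True):
    A=pts(cams); res={}
    for n,(x,y) in guess.items():
        Q=[]
        for P,_ in A:
            m=(np.hypot(P[:,0]-x,P[:,1]-y)<rad)&(P[:,2]>zlo)&(P[:,2]<zhi)
            Q.append(P[m])
        for i in range(len(Q)):
            if len(Q[i])>10: print(n,cams[i],len(Q[i]),np.round(fit_rect(Q[i]),1),'ztop',np.round(np.percentile(Q[i][:,2],95),1))
        f=fit_rect(np.vstack(Q)); print(n,'both',np.round(f,1)); res[n]=f
    return res
E
python3 - <<'E'
from h import *
casts({'red':(443,-352),'green':(438,-251),'yellow':(537,-254),'crownbox':(412,126)})
im=r.get_image('scene');hsv=cv2.cvtColor(im['frame'],cv2.COLOR_RGB2HSV)
# pads
m=((hsv[:,:,2]<55)).astype(np.uint8)
n,l,st,ce=cv2.connectedComponentsWithStats(m)
for i in range(1,n):
    if st[i,4]>80 and 205<ce[i][0]<325 and 200<ce[i][1]<300: print('dark',ce[i],st[i],np.round(world(im,*ce[i],34),1))
for c in ['scene','side']:
    im=r.get_image(c);C,ok=clean(im);hs=cv2.cvtColor(im['frame'],cv2.COLOR_RGB2HSV)
    a=ok&(np.abs(C[:,:,2]-32)<4)&(np.hypot(C[:,:,0]-570,C[:,:,1]-5)<170)
    P=C[a]; (x,y),rr=cv2.minEnclosingCircle(P[:,:2].astype(np.float32)); print(c,'platter',x,y,rr)
    # crank
    a=(C[:,:,2]>50)&(C[:,:,2]<85)&(np.hypot(C[:,:,0]-570,C[:,:,1]-5)<130); P=C[a]; print('crank',P.shape,np.round(np.median(P,0)),np.round(P.min(0)),np.round(P.max(0)))
    a=ok&(C[:,:,2]>78)&(np.hypot(C[:,:,0]-657,C[:,:,1]-213)<25); P=C[a]; print('plunger',P.shape,P.mean(0))
E
```

```text
red scene 169 [   5.8   98.   455.5 -344.8   40.2   34. ] ztop 33.2
red side 456 [   1.1  118.   441.2 -354.4   47.1   34. ] ztop 34.3
red both [   6.3  134.   444.8 -351.5   45.9   40.2]
green scene 178 [   1.9    6.   440.2 -248.6   44.3   34.1] ztop 33.1
green side 349 [   2.4    6.   430.  -256.4   43.6   34.1] ztop 34.0
green both [   6.1   16.   434.9 -252.9   51.6   33.5]
yellow scene 186 [   1.   108.   545.9 -248.    45.1   33.9] ztop 32.5
yellow side 290 [   3.    90.   526.5 -256.    46.    37. ] ztop 33.6
yellow both [   7.4  144.   536.6 -253.7   48.5   38.9]
crownbox scene 243 [  6.5   8.  417.3 129.8  48.1  38.4] ztop 25.4
crownbox side 213 [  1.9   4.  408.3 124.5  46.6  35.4] ztop 25.4
crownbox both [ 15.2   8.  413.2 127.8  55.6  39.6]
dark [277.5        226.84666667] [267 219  22  17 300] [505.7  15.6  34. ]
dark [239.21021021 242.4024024 ] [228 234  23  18 333] [584.6 -57.2  34. ]
dark [275.4197861 261.2540107] [264 252  24  20 374] [608.   47.2  34. ]
scene platter 565.7048950195312 2.4980313777923584 119.29544830322266
crank (77, 3) [540.  98.  72.] [528.  89.  50.] [545. 106.  81.]
plunger (125, 3) [661.13487079 215.2511286   82.05514464]
side platter 557.7114868164062 -1.168576717376709 118.9473876953125
crank (65, 3) [526.  92.  67.] [520.  85.  51.] [535. 101.  82.]
plunger (25, 3) [648.56033465 208.92440795  82.21948588]
```

```bash
python3 - <<'E'
import cv2
a=cv2.imread('pics/scene0.png')[170:340,100:460]; cv2.imwrite('pics/z0.png',cv2.resize(a,None,fx=2.2,fy=2.2,interpolation=cv2.INTER_CUBIC))
E
```

```text
(no output)
```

View pics/z0.png

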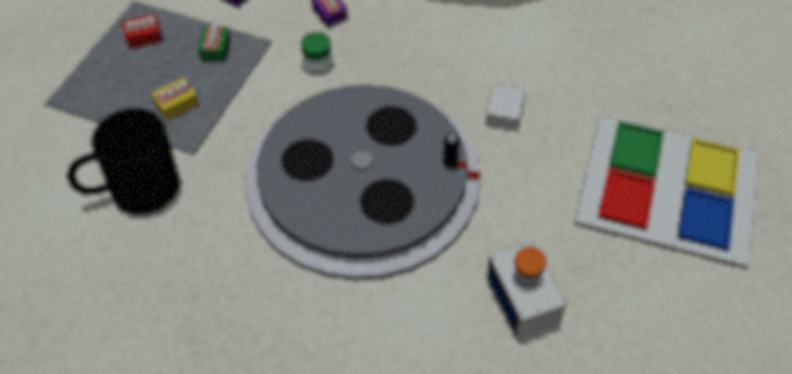

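```bash
cat >> h.py <<'E'
from scipy.optimize import minimize
def proj(im,X):
    X=np.atleast_2d(X); c=X@np.array(im['R']).T+np.array(im['t'])
    if im.get('fish'):
        rr=np.hypot(c[:,0],c[:,1]); th=np.arctan2(rr,c[:,2]); k=th/np.maximum(rr,1e-9)
        return np.stack([im['fx']*c[:,0]*k+im['cx'],im['fy']*c[:,1]*k+im['cy']],1)
    return np.stack([c[:,0]/c[:,2]*im['fx']+im['cx'],c[:,1]/c[:,2]*im['fy']+im['cy']],1)
def getim(c):
    im=r.get_image(c); im['fish']=(c=='wrist'); im['name']=c; return im
def ray(im,u,v,z):
    R=np.array(im['R']);t=np.array(im['t'])
    a=(u-im['cx'])/im['fx'];b=(v-im['cy'])/im['fy']
    if im.get('fish'):
        th=np.hypot(a,b); k=np.sin(th)/max(th,1e-9); d=np.array([a*k,b*k,np.cos(th)])
    else: d=np.array([a,b,1.])
    o=-R.T@t; w=R.T@d; return o+w*(z-o[2])/w[2]
BOX=np.array([[sx*23,sy*17,z] for sx in(-1,1) for sy in (-1,1) for z in (0,24)]+[[sx*20,sy*10,29] for sx in(-1,1) for sy in (-1,1)],float)
def fit_mask(ims,masks,x,y,z0):
    S=8
    def cost(p):
        c,s=np.cos(p[2]),np.sin(p[2]); V=BOX.copy()
        V=np.c_[p[0]+BOX[:,0]*c-BOX[:,1]*s,p[1]+BOX[:,0]*s+BOX[:,1]*c,z0+BOX[:,2]]; tot=0
        for im,m in zip(ims,masks):
            uv=proj(im,V); h=cv2.convexHull(uv.astype(np.float32))
            x0,y0=np.floor(uv.min(0)).astype(int)-6; x1,y1=np.ceil(uv.max(0)).astype(int)+6
            x0=max(x0,0);y0=max(y0,0)
            sub=m[y0:y1,x0:x1].astype(np.uint8)
            if sub.size==0: tot+=2; continue
            big=np.kron(sub,np.ones((S,S),np.uint8))
            A=np.zeros_like(big); cv2.fillPoly(A,[np.round((h-[x0-.5+.0,y0-.5])*S).astype(np.int32)],1)
            I=(A&big).sum(); U=A.sum()+m.sum()*S*S-I
            tot+=1-I/U
        return tot/len(ims)
    best=None
    for a0 in np.arange(0,np.pi,np.pi/6):
        o=minimize(cost,[x,y,a0],method='Nelder-Mead',options=dict(initial_simplex=[[x,y,a0],[x+6,y,a0],[x,y+6,a0],[x,y,a0+.3]],xatol=.05,fatol=1e-4))
        if best is None or o.fun<best.fun: best=o
    return best
def cmask(im,name,x,y,z0,rad=42):
    """mask of a cast near (x,y) from trace; the detection whose 'at' is nearest"""
    p=proj(im,[x,y,z0+15])[0]; q=proj(im,[[x+rad,y,z0+15],[x,y+rad,z0+15]]); pr=max(np.linalg.norm(q-p,axis=1))
    L=[d for d in r.trace('cast_'+name,im['name']) if np.hypot(*(np.array(d['at'])-p))<pr]
    if not L: return None
    return min(L,key=lambda d:np.hypot(*(np.array(d['at'])-p)))['mask']
def locate(guess,cams=('scene','side'),rad=42):
    ims=[getim(c) for c in cams]; out={}
    for n,(x,y,z0) in guess.items():
        ok=[];ms=[]
        for im in ims:
            r.get_image(im['name']) if False else None
            m=cmask(im,n,x,y,z0,rad)
            if m is None: print(n,im['name'],'no mask'); continue
            b=fit_mask([im],[m],x,y,z0); print(n,im['name'],'1-iou %.2f'%b.fun,np.round(b.x[:2],1),round(np.degrees(b.x[2])%180,1))
            ok.append(im);ms.append(m)
        if len(ok)>1:
            b=fit_mask(ok,ms,x,y,z0); print(n,'BOTH 1-iou %.2f'%b.fun,np.round(b.x[:2],1),round(np.degrees(b.x[2])%180,1))
        if ok: out[n]=b.x
    return out
E
python3 - <<'E'
from h import *
locate({'red':(445,-351,4),'green':(435,-252,4),'yellow':(537,-254,4)})
im=getim('side');hsv=cv2.cvtColor(im['frame'],cv2.COLOR_RGB2HSV)
n,l,st,ce=cv2.connectedComponentsWithStats((hsv[:,:,2]<60).astype(np.uint8))
for i in range(1,n):
    if st[i,4]>20 and 250<ce[i][0]<360 and 185<ce[i][1]<250: print('dark',ce[i],st[i],np.round(ray(im,*ce[i],34),1))
for c in ['scene','side']:
    im=getim(c)
    for n,z in [('plunger_top',84)]:
        for d in r.trace(n,c)[:1]:
            print(c,n,ray(im,*d['at'],80).round(1))
E
```

```text
red scene 1-iou 0.13 [ 448.7 -351. ] 128.3
red side 1-iou 0.15 [ 444.8 -352.9] 121.9
red BOTH 1-iou 0.15 [ 446.8 -351.9] 126.3
green scene 1-iou 0.16 [ 442.7 -250.8] 25.5
green side 1-iou 0.14 [ 434.1 -252.5] 21.1
green BOTH 1-iou 0.19 [ 437.7 -251.3] 20.1
yellow scene 1-iou 0.09 [ 540.3 -254.1] 143.9
yellow side 1-iou 0.10 [ 533.1 -254.3] 147.2
yellow BOTH 1-iou 0.16 [ 537.3 -254.4] 150.2
dark [273.225  198.4375] [270 191   7  15  80] [552.2 121.8  34. ]
dark [303.78494624 202.1344086 ] [294 197  21  11 186] [600.3  46.7  34. ]
dark [285.52360515 220.82832618] [275 215  22  13 233] [497.8  14.5  34. ]
dark [326.6025641  220.17521368] [316 214  23  13 234] [577.2 -57.9  34. ]
dark [303.74  238.468] [262 221  87  24 250] [476.4 -71.7  34. ]
scene plunger_top [656.5 216.7  80. ]
```

```bash
cat >> h.py <<'E'
from scipy.spatial.transform import Rotation as Ro
def tool(): 
    s=r.observe(); q=s['orientation']; return np.array(s['tcp_pos']),Ro.from_quat([q[1],q[2],q[3],q[0]])
def down(yaw): # tool x down, tool y along yaw
    x=np.array([0,0,-1.]); y=np.array([np.cos(yaw),np.sin(yaw),0]); return Ro.from_matrix(np.stack([x,y,np.cross(x,y)],1))
def go(x,y,z,yaw=None,pos=None,rot=None):
    p,R=tool()
    if yaw is None: T=down(np.arctan2(*R.as_matrix()[[1,0],1]))
    else:
        T=min([down(yaw),down(yaw+np.pi)],key=lambda T:(R.inv()*T).magnitude())
    d=R.inv().apply(np.array([x,y,z])-p)/1000; w=(R.inv()*T).as_rotvec()
    print('row',np.round(np.r_[d,w],4).tolist(),'turn deg',round(np.degrees((R.inv()*T).magnitude()),1))
    return d,w
def st():
    s=r.observe(); p,R=tool(); M=R.as_matrix()
    print('t %.2f'%s['time'],'tcp',np.round(p,1),'toolx',np.round(M[:,0],3),'jaw yaw',round(np.degrees(np.arctan2(M[1,1],M[0,1])),1),'gap',round(float(s['finger_gap'])*85,1),'F',np.round(s['ft_force'],1),'q',np.round(s['joint_positions'],2))
E
python3 - <<'E'
from h import *
st(); p,R=tool(); print(R.as_matrix().round(3).tolist())
im=r.get_image('wrist'); RR=np.array(im['R']);c=-RR.T@im['t']; print('cam',c, 'rel tool',R.inv().apply(c-p),'axis in tool',R.inv().apply(RR[2]))
go(440,-300,250,None)
E
```

```text
t 2.75 tcp [ 181.8 -571.8  231.3] toolx [ 0.  0. -1.] jaw yaw -72.4 gap 84.9 F [-0.5 -0.7 -0.1] q [-1.35  0.13  1.49  0.    1.52 -0.09]
[[0.0, 0.303, -0.953], [0.0, -0.953, -0.303], [-1.0, -0.0, -0.0]]
cam [ 259.88288794 -547.38207056  373.58657416] rel tool [-142.29416558    0.39047306  -81.80924428] axis in tool [ 9.48002316e-01 -6.13494410e-04  3.18262835e-01]
row [-0.0187, -0.1808, -0.3284, 0.0, 0.0, 0.0] turn deg 0.0
```

>>> send_rows --pt "0 -0.045 -0.082 0 0 0" --pt "0 -0.09 -0.164 0 0 0" --pt "0 -0.135 -0.246 0 0 0" --pt "0 -0.18 -0.328 0 0 0" --pt "0 -0.18 -0.328 0 0 0" --pt "0 -0.18 -0.328 0 0 0" --pt "0 -0.18 -0.328 0 0 0" --pt "0 -0.18 -0.328 0 0 0" --pt "0 -0.18 -0.328 0 0 0" --pt "0 -0.18 -0.328 0 0 0" --grip -1

```text
time: 3.63
tcp_pos: [444.1, -295.4, 231.5]
orientation: [0.11, 0.699, 0.111, -0.697]
ft_force: [0.3, -0.4, -0.1]
finger_gap: 1.0
```

```bash
python3 - <<'E'
from h import *
st(); snap('wrist','w1.png')
locate({'red':(446,-352,4),'green':(437,-251,4),'yellow':(537,-254,4)},cams=('wrist',))
im=getim('wrist')
for n,z in [('turntable_axis',20),('pad0',34),('plunger_top',84),('slot_red_floor',14),('slot_green_floor',14)]:
    for d in r.trace(n,'wrist')[:1]: print(n,d['p'],d['at'],ray(im,*d['at'],z).round(1))
E
```

```text
t 3.63 tcp [ 444.1 -295.4  231.5] toolx [ 0.002  0.002 -1.   ] jaw yaw -72.0 gap 85.0 F [ 0.3 -0.4 -0.1] q [-0.69 -0.05  1.67  0.    1.52  0.57]
red wrist 1-iou 0.07 [ 445.3 -352.6] 127.7
green wrist 1-iou 0.06 [ 435.  -252.6] 18.3
yellow wrist 1-iou 0.06 [ 536. -254.] 145.3
turntable_axis 0.64 [67.0, 50.0] [526.3  -9.8  20. ]
pad0 0.88 [69.7, 49.1] [527.5 -24.2  34. ]
slot_green_floor 0.7 [228.8, 172.4] [ 431.6 -251.1   14. ]
```

View pics/w1.png

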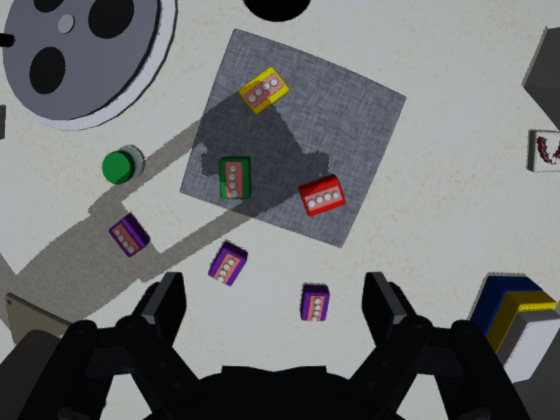

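```bash
python3 - <<'E'
from h import *
st(); go(435,-252.5,8,np.radians(108.3))
E
```

```text
t 4.18 tcp [ 439.3 -301.6  231.3] toolx [-0. -0. -1.] jaw yaw -72.5 gap 85.1 F [ 0.1  0.5 -0.4] q [-0.7  -0.05  1.67 -0.    1.52  0.57]
row [0.2233, -0.0482, -0.0107, -0.0131, 0.0, -0.0] turn deg 0.8
```

>>> send_rows --pt "0.03 -0.03 -0.007 -0.013 0 0" --pt "0.06 -0.048 -0.011 -0.013 0 0" --pt "0.095 -0.048 -0.011 -0.013 0 0" --pt "0.13 -0.048 -0.011 -0.013 0 0" --pt "0.155 -0.048 -0.011 -0.013 0 0" --pt "0.17 -0.048 -0.011 -0.013 0 0" --pt "0.17 -0.048 -0.011 -0.013 0 0" --pt "0.17 -0.048 -0.011 -0.013 0 0" --pt "0.17 -0.048 -0.011 -0.013 0 0"

```text
time: 4.93
tcp_pos: [436.6, -252.6, 62.8]
orientation: [0.113, 0.699, 0.112, -0.698]
ft_force: [-0.3, 0.7, 0.1]
finger_gap: 0.997
```

```bash
python3 - <<'E'
from h import *
st();snap('wrist','w2.png'); locate({'green':(435,-252.5,4)},cams=('wrist',)); st(); go(435,-252.5,8,np.radians(108.3))
E
```

```text
t 4.93 tcp [ 436.6 -252.6   62.8] toolx [ 0.002 -0.001 -1.   ] jaw yaw -71.6 gap 84.8 F [-0.3  0.7  0.1] q [-0.63  0.02  1.92  0.    1.19  0.62]
green wrist 1-iou 0.05 [ 433.9 -253. ] 18.7
t 5.08 tcp [ 437.  -252.8   63.2] toolx [ 0.003 -0.002 -1.   ] jaw yaw -71.6 gap 85.2 F [0.1 0.3 0.8] q [-0.63  0.02  1.92  0.    1.19  0.62]
row [0.0552, -0.001, 0.0019, 0.0012, -0.0019, -0.0026] turn deg 0.2
```

View pics/w2.png

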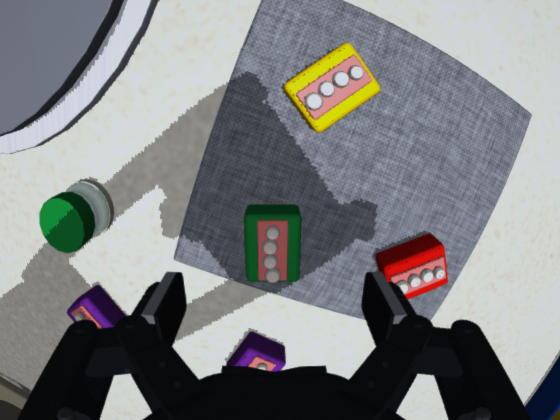

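>>> send_rows --pt "0.02 -0.001 0.003 0 0 0" --pt "0.04 -0.001 0.003 0 0 0" --pt "0.055 -0.001 0.003 0 0 0" --pt "0.055 -0.001 0.003 0 0 0" --pt "0.055 -0.001 0.003 0 0 0" --pt "0.055 -0.001 0.003 0 0 0"

```text
time: 5.58
tcp_pos: [433.6, -252.5, 7.8]
orientation: [0.113, 0.699, 0.112, -0.698]
ft_force: [-0.3, -0.1, 0.9]
finger_gap: 1.002
```

>>> send_rows --pt "0 0 0 0 0 0" --pt "0 0 0 0 0 0" --pt "0 0 0 0 0 0" --pt "0 0 0 0 0 0" --pt "0 0 0 0 0 0" --pt "0 0 0 0 0 0" --pt "0 0 0 0 0 0" --pt "0 0 0 0 0 0" --grip 1 --force 50

```text
time: 6.25
tcp_pos: [433.2, -252.2, 7.0]
orientation: [0.113, 0.698, 0.113, -0.698]
ft_force: [0.2, 0.4, 6.5]
finger_gap: 0.383
```

```bash
python3 - <<'E'
from h import *
st();snap('wrist','w3.png'); go(435,-252.5,150)
E
```

```text
t 6.25 tcp [ 433.2 -252.2    7. ] toolx [ 0.001 -0.001 -1.   ] jaw yaw -71.6 gap 32.5 F [0.2 0.4 6.5] q [-0.63  0.1   1.95 -0.    1.08  0.62]
row [-0.143, 0.001, -0.0017, 0.0, -0.0007, -0.001] turn deg 0.1
```

View pics/w3.png

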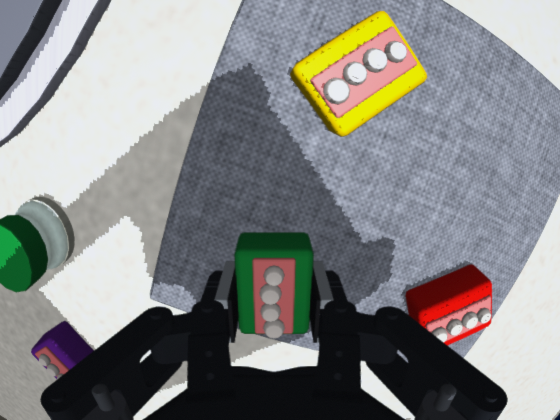

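>>> send_rows --pt "-0.03 0 0 0 0 0" --pt "-0.07 0 0 0 0 0" --pt "-0.11 0 0 0 0 0" --pt "-0.15 0 0 0 0 0" --pt "-0.172 0 0 0 0 0" --pt "-0.172 0 0 0 0 0" --pt "-0.172 0 0 0 0 0"

```text
time: 6.88
tcp_pos: [433.5, -252.5, 179.9]
orientation: [0.114, 0.699, 0.112, -0.697]
ft_force: [0.6, 0.1, -1.6]
finger_gap: 0.387
```

```bash
python3 - <<'E'
from h import *
st(); go(480,-60,180,np.radians(108.3))
E
```

```text
t 6.88 tcp [ 433.5 -252.5  179.9] toolx [ 0.003 -0.002 -1.   ] jaw yaw -71.6 gap 32.9 F [ 0.6  0.1 -1.6] q [-0.63 -0.11  1.83 -0.    1.42  0.62]
row [-0.0003, -0.168, -0.1048, 0.0014, -0.0021, -0.0029] turn deg 0.2
```

>>> send_rows --pt "0 -0.03 -0.02 0 0 0" --pt "0 -0.065 -0.04 0 0 0" --pt "0 -0.1 -0.062 0 0 0" --pt "0 -0.135 -0.084 0 0 0" --pt "0 -0.16 -0.1 0 0 0" --pt "0 -0.168 -0.105 0 0 0" --pt "0 -0.168 -0.105 0 0 0" --pt "0 -0.168 -0.105 0 0 0" --pt "0 -0.168 -0.105 0 0 0" --pt "0 -0.168 -0.105 0 0 0"

```text
time: 7.72
tcp_pos: [478.8, -60.5, 177.6]
orientation: [-0.112, -0.698, -0.112, 0.699]
ft_force: [0.0, -1.2, -0.4]
finger_gap: 0.39
```

```bash
cat >> h.py <<'E'
def darkpads(im,c0=(562,1.5),rad=115,vmax=60,cf=34):
    g=cv2.cvtColor(im['frame'],cv2.COLOR_RGB2HSV)[:,:,2]
    n,l,st_,ce=cv2.connectedComponentsWithStats((g<vmax).astype(np.uint8)); L=[]
    for i in range(1,n):
        if st_[i,4]<150: continue
        X=ray(im,*ce[i],cf)
        if np.hypot(X[0]-c0[0],X[1]-c0[1])<rad:
            v,u=np.where(l==i); W=np.array([ray(im,a,b,cf) for a,b in zip(u[::5],v[::5])])
            (x,y),rr=cv2.minEnclosingCircle(W[:,:2].astype(np.float32))
            print('dark px',ce[i].round(),'area',st_[i,4],'w',X.round(1)[:2],'encl',round(x,1),round(y,1),'r',round(rr,1))
E
python3 - <<'E'
from h import *
st(); im=snap('wrist','w4.png'); im['fish']=True
darkpads(im)
E
```

```text
t 7.72 tcp [478.8 -60.5 177.6] toolx [-0.001 -0.    -1.   ] jaw yaw -71.7 gap 33.2 F [ 0.  -1.2 -0.4] q [-0.23 -0.16  1.87 -0.    1.43  1.02]
dark px [202.  31.] area 3222 w [603.1  45.9] encl 603.6 46.8 r 29.7
dark px [307.  90.] area 3520 w [579.9 -57.4] encl 579.9 -57.8 r 29.5
dark px [121.  94.] area 531 w [530.3 105.5] encl 531.7 107.7 r 18.8
dark px [202. 149.] area 3313 w [501.9  14.1] encl 501.3 14.5 r 30.0
```

View pics/w4.png

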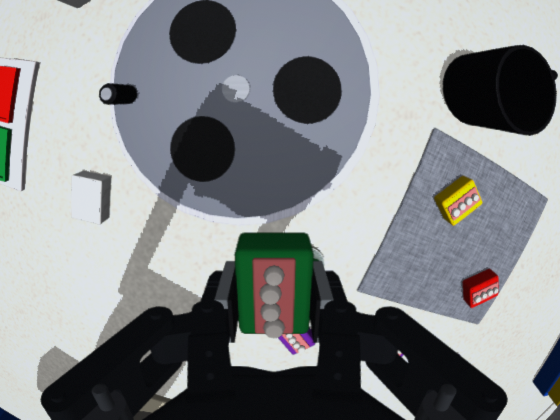

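```bash
python3 - <<'E'
from h import *
st(); go(580,-57.5,60,np.radians(107.4))
E
```

```text
t 7.77 tcp [478.9 -60.5 177.9] toolx [-0.001 -0.    -1.   ] jaw yaw -71.7 gap 32.9 F [-0.2  0.8 -0.7] q [-0.23 -0.16  1.87 -0.    1.43  1.02]
row [0.1178, 0.0288, -0.097, 0.0152, 0.0007, 0.0001] turn deg 0.9
```

>>> send_rows --pt "0 0.01 -0.032 0 0 0" --pt "0 0.02 -0.067 0 0 0" --pt "0.02 0.0285 -0.092 0 0 0" --pt "0.05 0.0285 -0.097 0 0 0" --pt "0.08 0.0285 -0.097 0 0 0" --pt "0.1 0.0285 -0.097 0 0 0" --pt "0.11 0.0285 -0.097 0 0 0" --pt "0.118 0.0285 -0.097 0 0 0" --pt "0.118 0.0285 -0.097 0 0 0" --pt "0.118 0.0285 -0.097 0 0 0"

```text
time: 8.6
tcp_pos: [580.9, -56.3, 61.4]
orientation: [0.113, 0.699, 0.113, -0.698]
ft_force: [0.2, -0.0, -0.5]
finger_gap: 0.388
```

```bash
python3 - <<'E'
from h import *
st(); go(580,-57.5,38)
E
```

```text
t 8.60 tcp [580.9 -56.3  61.4] toolx [ 0.001 -0.    -1.   ] jaw yaw -71.7 gap 33.0 F [ 0.2 -0.  -0.5] q [-0.18  0.23  1.7  -0.    1.21  1.07]
row [0.0234, 0.0008, 0.0013, 0.0, -0.0012, -0.0007] turn deg 0.1
```

>>> send_rows --pt "0.01 0.001 0.001 0 0 0" --pt "0.018 0.001 0.001 0 0 0" --pt "0.022 0.001 0.001 0 0 0" --pt "0.024 0.001 0.001 0 0 0" --pt "0.0245 0.001 0.001 0 0 0" --pt "0.0245 0.001 0.001 0 0 0"

```text
time: 9.1
tcp_pos: [580.5, -56.9, 37.0]
orientation: [0.113, 0.699, 0.113, -0.697]
ft_force: [-1.7, 1.5, 8.2]
finger_gap: 0.393
```

Contact felt; open partly and rise.

>>> send_rows --pt "0 0 0 0 0 0" --pt "0 0 0 0 0 0" --pt "0 0 0 0 0 0" --pt "0 0 0 0 0 0" --pt "-0.02 0 0 0 0 0" --pt "-0.055 0 0 0 0 0" --pt "-0.09 0 0 0 0 0" --pt "-0.13 0 0 0 0 0" --pt "-0.16 0 0 0 0 0" --pt "-0.16 0 0 0 0 0" --grip -0.4

```text
time: 9.93
tcp_pos: [583.7, -57.7, 204.6]
orientation: [0.114, 0.702, 0.111, -0.694]
ft_force: [1.1, -0.2, 1.1]
finger_gap: 0.699
```

```bash
python3 - <<'E'
from h import *
st(); snap('wrist','w5.png'); locate({'green':(580,-57.5,34),'yellow':(536,-254,4),'red':(445,-352,4)},cams=('wrist','scene'))
go(537,-254,170,np.radians(55.3))
E
```

```text
t 9.93 tcp [583.7 -57.7 204.6] toolx [ 0.012 -0.002 -1.   ] jaw yaw -71.6 gap 59.5 F [ 1.1 -0.2  1.1] q [-0.19  0.1   1.57 -0.    1.46  1.06]
green wrist 1-iou 0.07 [581.8 -56.8] 19.1
green scene 1-iou 0.09 [585.9 -55.8] 20.6
green BOTH 1-iou 0.10 [582.9 -56.6] 19.1
yellow wrist 1-iou 0.09 [ 536.1 -253.8] 145.0
yellow scene 1-iou 0.10 [ 538.8 -254. ] 141.7
yellow BOTH 1-iou 0.11 [ 537.1 -253.3] 144.6
red wrist no mask
red scene 1-iou 0.16 [ 449. -352.] 131.6
row [0.0242, 0.1739, 0.1019, 0.9264, 0.0026, 0.0001] turn deg 53.1
```

View pics/w5.png

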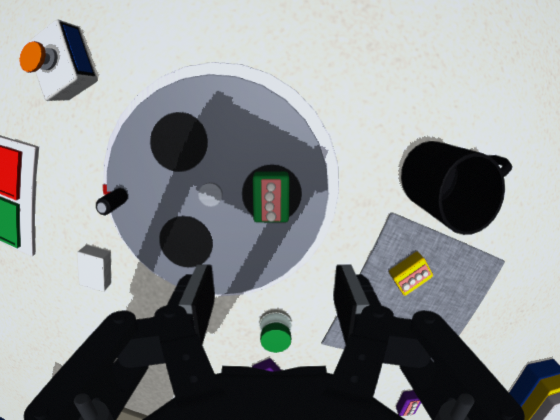

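>>> send_rows --pt "0 0.02 0.012 0.11 0 0" --pt "0 0.045 0.027 0.23 0 0" --pt "0 0.075 0.045 0.35 0 0" --pt "0 0.105 0.062 0.47 0 0" --pt "0 0.13 0.078 0.59 0 0" --pt "0.01 0.155 0.092 0.71 0 0" --pt "0.03 0.17 0.1 0.83 0 0" --pt "0.06 0.174 0.102 0.926 0 0" --pt "0.09 0.174 0.102 0.926 0 0" --pt "0.11 0.174 0.102 0.926 0 0"

```text
time: 11.22
tcp_pos: [535.9, -254.2, 82.1]
orientation: [0.212, -0.673, 0.211, 0.676]
ft_force: [-0.1, 1.0, 0.3]
finger_gap: 0.706
```

>>> send_rows --pt "0 0 0 0 0 0" --pt "0 0 0 0 0 0" --pt "0 0 0 0 0 0" --pt "0 0 0 0 0 0"

```text
time: 11.55
tcp_pos: [539.3, -254.9, 88.2]
orientation: [-0.21, 0.676, -0.211, -0.674]
ft_force: [0.9, 1.1, 0.2]
finger_gap: 0.699
```

```bash
python3 - <<'E'
from h import *
st(); snap('wrist','w6.png'); f=locate({'yellow':(536,-254,4)},cams=('wrist',))['yellow']
st(); go(f[0],f[1],8,f[2]+np.pi/2)
E
```

```text
t 11.55 tcp [ 539.3 -254.9   88.2] toolx [ 0.003 -0.002 -1.   ] jaw yaw -124.7 gap 59.4 F [0.9 1.1 0.2] q [-0.53  0.23  1.65  0.    1.26  1.65]
yellow wrist 1-iou 0.04 [ 536.1 -254.5] 145.2
t 11.70 tcp [ 538.9 -254.8   87.7] toolx [ 0.003 -0.001 -1.   ] jaw yaw -124.7 gap 59.7 F [ 0.4 -0.1 -0.3] q [-0.53  0.23  1.65  0.    1.26  1.65]
row [0.0797, 0.0014, 0.0027, 0.0031, -0.003, 0.0003] turn deg 0.2
```

View pics/w6.png

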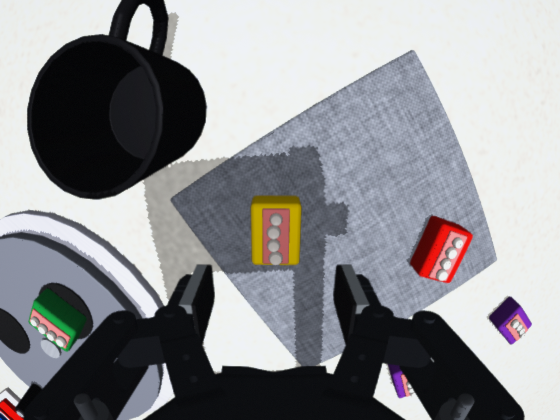

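>>> send_rows --pt "0.025 0.001 0.003 0.003 -0.003 0" --pt "0.05 0.001 0.003 0.003 -0.003 0" --pt "0.07 0.001 0.003 0.003 -0.003 0" --pt "0.08 0.001 0.003 0.003 -0.003 0" --pt "0.08 0.001 0.003 0.003 -0.003 0" --pt "0.08 0.001 0.003 0.003 -0.003 0" --pt "0.08 0.001 0.003 0.003 -0.003 0"

```text
time: 12.28
tcp_pos: [536.0, -254.1, 7.6]
orientation: [0.212, -0.675, 0.212, 0.675]
ft_force: [-1.0, -0.1, 1.3]
finger_gap: 0.698
```

>>> send_rows --pt "0 0 0 0 0 0" --pt "0 0 0 0 0 0" --pt "0 0 0 0 0 0" --pt "0 0 0 0 0 0" --pt "0 0 0 0 0 0" --grip 1

```text
time: 12.7
tcp_pos: [536.0, -254.1, 7.6]
orientation: [-0.212, 0.675, -0.212, -0.675]
ft_force: [-0.7, -0.3, 6.4]
finger_gap: 0.386
```

>>> send_rows --pt "-0.03 0 0 0 0 0" --pt "-0.07 0 0 0 0 0" --pt "-0.11 0 0 0 0 0" --pt "-0.14 0 0 0 0 0" --pt "-0.16 0 0 0 0 0" --pt "-0.165 0 0 0 0 0" --pt "-0.165 0 0 0 0 0"

```text
time: 13.28
tcp_pos: [536.3, -254.3, 173.0]
orientation: [-0.212, 0.675, -0.212, -0.674]
ft_force: [0.8, -0.9, -1.6]
finger_gap: 0.387
```

```bash
python3 - <<'E'
from h import *
st(); snap('wrist','w7.png'); go(603.4,46.3,170,np.radians(47))
E
```

```text
t 13.28 tcp [ 536.3 -254.3  173. ] toolx [ 0.001 -0.    -1.   ] jaw yaw -124.8 gap 32.9 F [ 0.8 -0.9 -1.6] q [-0.53  0.15  1.58  0.    1.42  1.65]
row [0.0009, -0.2852, 0.1155, 0.1423, 0.0024, -0.0002] turn deg 8.2
```

View pics/w7.png

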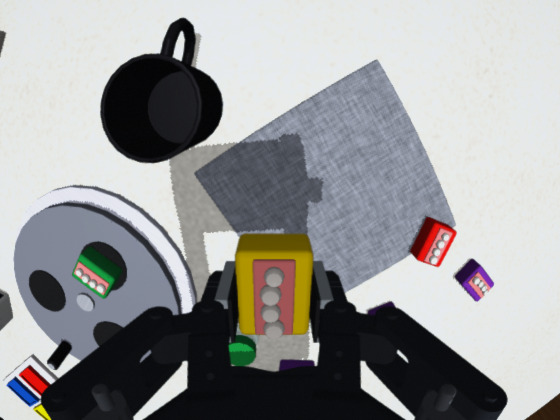

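>>> send_rows --pt "0 -0.03 0.012 0.01 0 0" --pt "0 -0.065 0.027 0.03 0 0" --pt "0 -0.1 0.041 0.05 0 0" --pt "0 -0.138 0.056 0.07 0 0" --pt "0 -0.176 0.071 0.09 0 0" --pt "0 -0.212 0.086 0.11 0 0" --pt "0 -0.248 0.1 0.13 0 0" --pt "0 -0.275 0.112 0.142 0 0" --pt "0.03 -0.285 0.1155 0.142 0 0" --pt "0.06 -0.285 0.1155 0.142 0 0"

```text
time: 14.17
tcp_pos: [603.6, 49.8, 109.7]
orientation: [0.259, -0.658, 0.257, 0.659]
ft_force: [0.6, -1.1, -2.1]
finger_gap: 0.388
```

>>> send_rows --pt "0.02 0 0 0 0 0" --pt "0.04 0 0 0 0 0" --pt "0.04 0 0 0 0 0" --pt "0.04 0 0 0 0 0" --pt "0.04 0 0 0 0 0"

```text
time: 14.58
tcp_pos: [602.6, 46.3, 70.8]
orientation: [0.259, -0.656, 0.259, 0.659]
ft_force: [0.6, 0.8, -1.0]
finger_gap: 0.392
```

```bash
python3 - <<'E'
from h import *
st(); go(603.4,46.3,38,np.radians(47)); locate({'red':(446,-352,4)})
E
```

```text
t 14.58 tcp [602.6  46.3  70.8] toolx [-0.004  0.002 -1.   ] jaw yaw -133.0 gap 33.3 F [ 0.6  0.8 -1. ] q [-0.01  0.27  1.63  0.    1.24  2.31]
row [0.0328, -0.0006, -0.0007, 0.0002, 0.0039, -0.0012] turn deg 0.2
red scene no mask
red side no mask
```

>>> send_rows --pt "0.012 0 0 0 0.003 0" --pt "0.024 0 -0.001 0 0.003 0" --pt "0.03 0 -0.001 0 0.003 0" --pt "0.0325 0 -0.001 0 0.003 0" --pt "0.0335 0 -0.001 0 0.003 0" --pt "0.0335 0 -0.001 0 0.003 0" --pt "0.0335 0 -0.001 0 0.003 0"

```text
time: 15.37
tcp_pos: [603.4, 45.4, 37.6]
orientation: [0.259, -0.658, 0.259, 0.658]
ft_force: [-1.2, -1.0, 5.5]
finger_gap: 0.385
```

>>> send_rows --pt "0 0 0 0 0 0" --pt "0 0 0 0 0 0" --pt "0 0 0 0 0 0" --pt "0 0 0 0 0 0" --pt "-0.02 0 0 0 0 0" --pt "-0.055 0 0 0 0 0" --pt "-0.09 0 0 0 0 0" --pt "-0.13 0 0 0 0 0" --pt "-0.14 0 0 0 0 0" --pt "-0.14 0 0 0 0 0" --grip -0.4

```text
time: 16.2
tcp_pos: [606.8, 45.8, 183.5]
orientation: [-0.26, 0.661, -0.258, -0.655]
ft_force: [0.7, 0.2, 0.2]
finger_gap: 0.697
```

```bash
python3 - <<'E'
from h import *
st(); snap('wrist','w8.png'); snap('scene','s8.png'); snap('side','d8.png')
locate({'yellow':(603,46,34),'green':(581,-57,34)},cams=('wrist',))
for c in ['scene','side']:
    im=getim(c)
    for d in r.search_frame('cast_red',c): print(c,d, ray(im,*d['at'],18).round())
E
```

```text
t 16.20 tcp [606.8  45.8 183.5] toolx [ 0.009 -0.    -1.   ] jaw yaw -133.0 gap 59.3 F [0.7 0.2 0.2] q [-0.01  0.17  1.53 -0.    1.43  2.31]
yellow wrist 1-iou 0.08 [602.7  45.7] 135.7
green wrist 1-iou 0.05 [580.6 -57.1] 17.1
scene {'at': [169.8, 167.8], 'p': 0.53} [ 385. -370.   18.]
scene {'at': [262.0, 252.5], 'p': 0.38} [584.   3.  18.]
side {'at': [387.6, 336.7], 'p': 0.96} [ 385. -373.   18.]
side {'at': [209.4, 182.5], 'p': 0.26} [492. 356.  18.]
```

View pics/w8.png

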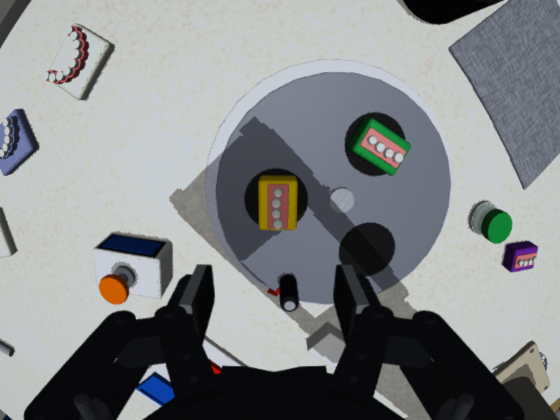

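View pics/s8.png

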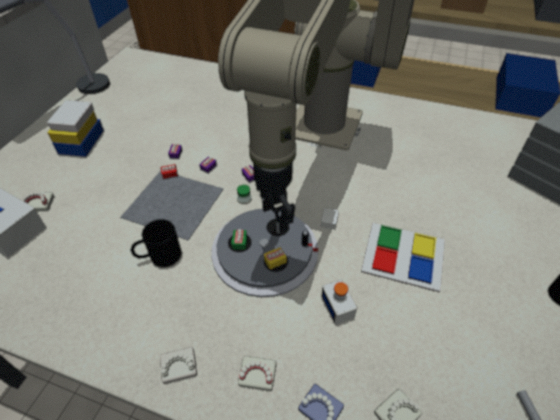

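```bash
python3 - <<'E'
from h import *
f=locate({'red':(385,-371,0)})['red']; go(f[0]+5,f[1],170,f[2]+np.pi/2); st()
E
```

```text
red scene 1-iou 0.10 [ 393.7 -369. ] 125.5
red side 1-iou 0.15 [ 395.9 -365.1] 124.9
red BOTH 1-iou 0.14 [ 393.6 -368.1] 124.8
row [0.0077, 0.4426, -0.1321, 0.2126, 0.0, -0.0005] turn deg 12.2
t 16.90 tcp [603.6  45.8 177.5] toolx [-0. -0. -1.] jaw yaw -133.0 gap 59.6 F [-0.2  1.4  0.2] q [-0.01  0.17  1.54 -0.    1.43  2.31]
```

>>> send_rows --pt "0 0.025 -0.0075 0.02 0 0" --pt "0 0.06 -0.018 0.04 0 0" --pt "0 0.098 -0.029 0.06 0 0" --pt "0 0.137 -0.041 0.08 0 0" --pt "0 0.176 -0.0525 0.1 0 0" --pt "0 0.215 -0.064 0.12 0 0" --pt "0 0.254 -0.076 0.14 0 0" --pt "0 0.293 -0.0875 0.16 0 0" --pt "0 0.332 -0.099 0.18 0 0" --pt "0 0.37 -0.11 0.2 0 0"

```text
time: 17.73
tcp_pos: [430.7, -301.6, 178.2]
orientation: [-0.324, 0.629, -0.324, -0.628]
ft_force: [0.5, -0.3, 0.1]
finger_gap: 0.703
```

>>> send_rows --pt "0 0.037 -0.011 0.01 0 0" --pt "0 0.06 -0.018 0.013 0 0" --pt "0.02 0.073 -0.022 0.013 0 0" --pt "0.04 0.073 -0.022 0.013 0 0" --pt "0.06 0.073 -0.022 0.013 0 0" --pt "0.07 0.073 -0.022 0.013 0 0" --pt "0.07 0.073 -0.022 0.013 0 0" --pt "0.07 0.073 -0.022 0.013 0 0" --pt "0.07 0.073 -0.022 0.013 0 0"

```text
time: 18.48
tcp_pos: [386.0, -360.7, 109.2]
orientation: [-0.327, 0.627, -0.328, -0.626]
ft_force: [0.1, 0.3, -0.0]
finger_gap: 0.701
```

```bash
python3 - <<'E'
from h import *
st(); snap('wrist','w9.png'); f=locate({'red':(394,-368,0)},cams=('wrist',))['red']; go(f[0],f[1],6,f[2]+np.pi/2); st()
E
```

```text
t 18.48 tcp [ 386.  -360.7  109.2] toolx [ 0.001 -0.002 -1.   ] jaw yaw -145.2 gap 59.6 F [ 0.1  0.3 -0. ] q [-0.85  0.03  1.82 -0.    1.29  1.69]
red wrist 1-iou 0.05 [ 392.4 -366.8] 125.4
row [0.1034, -0.0018, -0.0082, -0.0098, -0.0026, -0.0001] turn deg 0.6
t 18.63 tcp [ 386.1 -360.8  109.4] toolx [ 0.001 -0.002 -1.   ] jaw yaw -145.2 gap 59.5 F [0.6 0.2 1. ] q [-0.85  0.03  1.82 -0.    1.29  1.69]
```

View pics/w9.png

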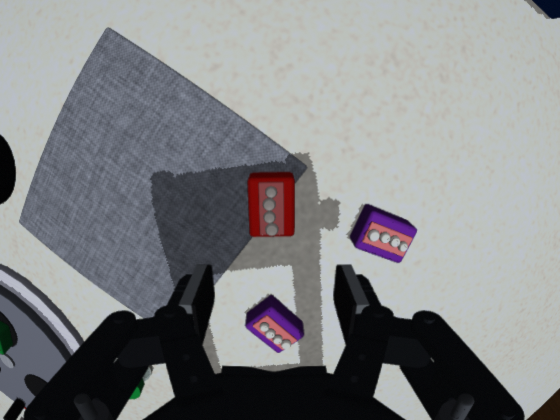

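>>> send_rows --pt "0.03 -0.001 -0.008 -0.01 0 0" --pt "0.065 -0.002 -0.008 -0.01 0 0" --pt "0.09 -0.002 -0.008 -0.01 0 0" --pt "0.1 -0.002 -0.008 -0.01 0 0" --pt "0.102 -0.002 -0.008 -0.01 0 0" --pt "0.102 -0.002 -0.008 -0.01 0 0" --pt "0.102 -0.002 -0.008 -0.01 0 0"

```text
time: 19.22
tcp_pos: [392.6, -366.9, 7.9]
orientation: [-0.324, 0.629, -0.325, -0.627]
ft_force: [0.7, 0.1, 0.1]
finger_gap: 0.698
```

```bash
python3 - <<'E'
from h import *
st(); snap('wrist','w10.png'); f=locate({'red':(392,-367,3)},cams=('wrist',))['red']; go(f[0],f[1],7,f[2]+np.pi/2); st()
E
```

```text
t 19.22 tcp [ 392.6 -366.9    7.9] toolx [ 0.002 -0.003 -1.   ] jaw yaw -144.6 gap 59.4 F [0.7 0.1 0.1] q [-0.85  0.19  1.86 -0.    1.09  1.68]
red wrist 1-iou 0.07 [ 392.3 -366.7] 125.6
row [0.0009, 0.0001, 0.0004, -0.0038, -0.0036, -0.0] turn deg 0.3
t 19.37 tcp [ 392.6 -367.     7.9] toolx [ 0.002 -0.003 -1.   ] jaw yaw -144.6 gap 59.3 F [ 0.7 -0.4  0.2] q [-0.85  0.19  1.86 -0.    1.09  1.68]
```

View pics/w10.png

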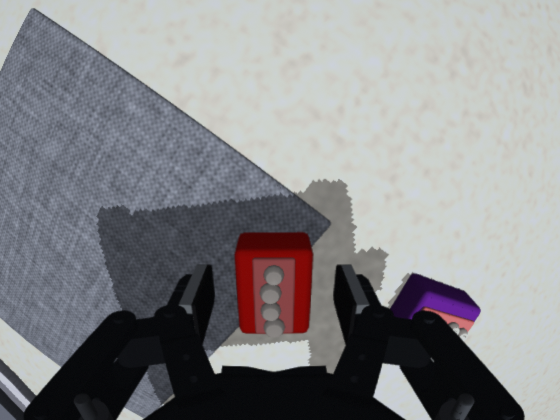

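>>> send_rows --pt "0 0 0 0 0 0" --pt "0 0 0 0 0 0" --pt "0 0 0 0 0 0" --pt "0 0 0 0 0 0" --pt "0 0 0 0 0 0" --grip 1

```text
time: 19.78
tcp_pos: [392.0, -366.3, 6.9]
orientation: [-0.324, 0.629, -0.325, -0.628]
ft_force: [-0.1, 1.3, 5.9]
finger_gap: 0.39
```

>>> send_rows --pt "-0.03 0 0 0 0 0" --pt "-0.07 0 0 0 0 0" --pt "-0.11 0 0 0 0 0" --pt "-0.14 0 0 0 0 0" --pt "-0.16 0 0 0 0 0" --pt "-0.165 0 0 0 0 0" --pt "-0.165 0 0 0 0 0"

```text
time: 20.37
tcp_pos: [392.2, -366.5, 172.6]
orientation: [-0.324, 0.629, -0.325, -0.627]
ft_force: [-0.2, -0.1, -1.4]
finger_gap: 0.383
```

```bash
python3 - <<'E'
from h import *
st(); snap('wrist','w11.png'); snap('side','d11.png'); go(501.5,14.3,170,np.radians(35.5))
E
```

```text
t 20.37 tcp [ 392.2 -366.5  172.6] toolx [ 0.002 -0.003 -1.   ] jaw yaw -144.6 gap 32.6 F [-0.2 -0.1 -1.4] q [-0.85 -0.01  1.74 -0.    1.41  1.68]
row [-0.0007, -0.3099, 0.2451, -0.002, 0.0023, -0.0007] turn deg 0.2
```

View pics/w11.png

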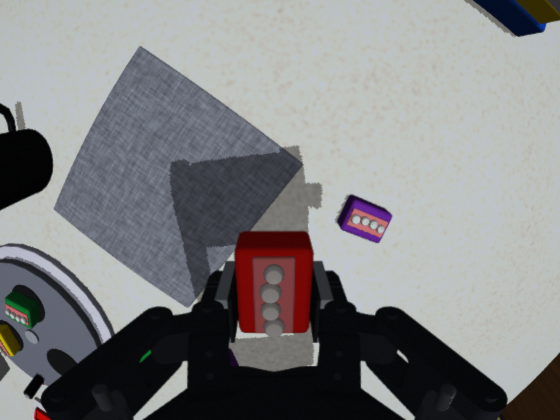

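View pics/d11.png

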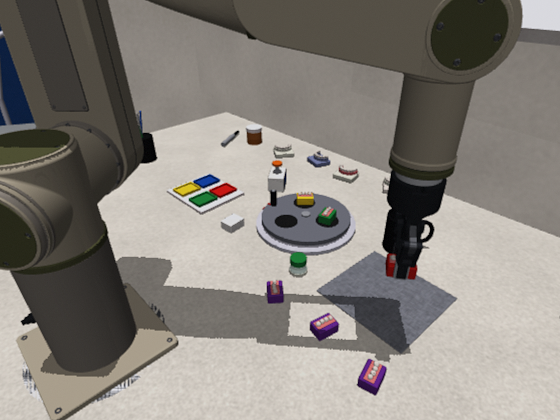

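>>> send_rows --pt "0 -0.02 0.016 -0.05 0 0" --pt "0 -0.047 0.037 -0.1 0 0" --pt "0 -0.077 0.061 -0.15 0 0" --pt "0 -0.108 0.085 -0.2 0 0" --pt "0 -0.139 0.11 -0.25 0 0" --pt "0 -0.17 0.134 -0.3 0 0" --pt "0 -0.201 0.159 -0.35 0 0" --pt "0 -0.232 0.183 -0.4 0 0" --pt "0 -0.263 0.208 -0.43 0 0" --pt "0 -0.29 0.229 -0.43 0 0"

```text
time: 21.3
tcp_pos: [493.8, -8.3, 167.7]
orientation: [0.182, -0.682, 0.182, 0.685]
ft_force: [0.9, -0.5, -1.5]
finger_gap: 0.391
```

```bash
python3 - <<'E'
from h import *
st(); go(501.5,14.3,65,np.radians(-120))
E
```

```text
t 21.30 tcp [493.8  -8.3 167.7] toolx [-0.005  0.001 -1.   ] jaw yaw -119.8 gap 33.2 F [ 0.9 -0.5 -1.5] q [-0.12 -0.12  1.85  0.    1.41  1.97]
row [0.1027, -0.0236, 0.0041, 0.003, 0.0043, -0.0018] turn deg 0.3
```

>>> send_rows --pt "0.02 -0.012 0.002 0.003 0 0" --pt "0.045 -0.022 0.004 0.003 0 0" --pt "0.07 -0.022 0.004 0.003 0 0" --pt "0.09 -0.022 0.004 0.003 0 0" --pt "0.1 -0.022 0.004 0.003 0 0" --pt "0.1 -0.022 0.004 0.003 0 0" --pt "0.1 -0.022 0.004 0.003 0 0" --pt "0.1 -0.022 0.004 0.003 0 0"

```text
time: 21.97
tcp_pos: [503.4, 9.8, 71.5]
orientation: [-0.184, 0.683, -0.184, -0.682]
ft_force: [1.2, -0.0, -1.1]
finger_gap: 0.388
```

```bash
python3 - <<'E'
from h import *
st(); go(501.5,14.3,37.5,np.radians(-120))
E
```

```text
t 21.97 tcp [503.4   9.8  71.5] toolx [ 0.001 -0.    -1.   ] jaw yaw -120.2 gap 32.9 F [ 1.2 -0.  -1.1] q [-0.08  0.01  1.92 -0.    1.21  2.02]
row [0.034, -0.003, 0.0039, -0.003, -0.0008, -0.0] turn deg 0.2
```

>>> send_rows --pt "0.012 -0.003 0.004 0 0 0" --pt "0.024 -0.003 0.004 0 0 0" --pt "0.03 -0.003 0.004 0 0 0" --pt "0.033 -0.003 0.004 0 0 0" --pt "0.0345 -0.003 0.004 0 0 0" --pt "0.0345 -0.003 0.004 0 0 0" --pt "0.0345 -0.003 0.004 0 0 0"

```text
time: 22.55
tcp_pos: [500.9, 14.7, 36.8]
orientation: [0.184, -0.683, 0.184, 0.683]
ft_force: [-5.3, 0.9, 8.8]
finger_gap: 0.393
```

>>> send_rows --pt "0 0 0 0 0 0" --pt "0 0 0 0 0 0" --pt "0 0 0 0 0 0" --pt "0 0 0 0 0 0" --pt "-0.02 0 0 0 0 0" --pt "-0.055 0 0 0 0 0" --pt "-0.09 0 0 0 0 0" --pt "-0.13 0 0 0 0 0" --pt "-0.15 0 0 0 0 0" --pt "-0.15 0 0 0 0 0" --grip -0.4

```text
time: 23.38
tcp_pos: [504.4, 14.4, 192.7]
orientation: [-0.184, 0.686, -0.183, -0.679]
ft_force: [-0.6, -0.6, 0.2]
finger_gap: 0.698
```

```bash
python3 - <<'E'
from h import *
st(); im=snap('wrist','w12.png'); snap('scene','s12.png'); im['fish']=True
locate({'yellow':(603,46,34),'green':(581,-57,34),'red':(501,14,34)},cams=('scene','side'))
for d in r.trace('plunger_top','wrist'): print(d['p'],d['at'],ray(im,*d['at'],84).round(1))
go(561,60,200,np.radians(107-180))
E
```

```text
t 23.38 tcp [504.4  14.4 192.7] toolx [ 0.01  -0.001 -1.   ] jaw yaw -120.1 gap 59.3 F [-0.6 -0.6  0.2] q [-0.07 -0.12  1.81 -0.    1.44  2.02]
yellow scene 1-iou 0.09 [606.1  45. ] 134.1
yellow side 1-iou 0.16 [601.3  44.3] 135.1
yellow BOTH 1-iou 0.16 [604.6  46.2] 139.6
green scene 1-iou 0.18 [584.5 -56.3] 27.6
green side 1-iou 0.13 [579.5 -58.1] 22.1
green BOTH 1-iou 0.18 [582.1 -56.3] 22.3
red scene 1-iou 0.10 [504.5  13.5] 150.0
red side 1-iou 0.13 [501.2  12.5] 150.8
red BOTH 1-iou 0.13 [503.4  14.2] 150.1
0.97 [26.3, 180.6] [653.8 210.6  84. ]
row [-0.0147, -0.0696, -0.0295, -0.8229, 0.0015, -0.0004] turn deg 47.1
```

View pics/w12.png

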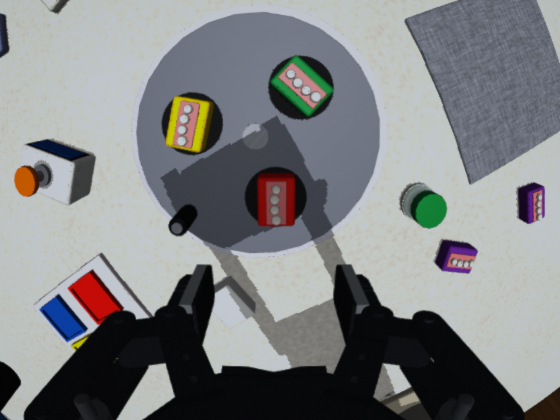

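View pics/s12.png

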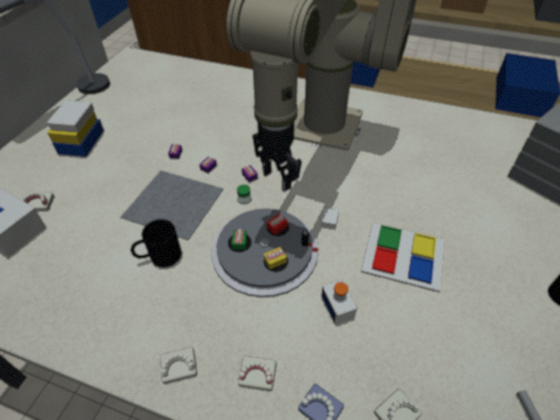

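```bash
python3 - <<'E'
from h import *
st();go(640,200,180,np.radians(107-180))
E
```

```text
t 23.93 tcp [500.5  14.7 185.4] toolx [-0.002 -0.    -1.   ] jaw yaw -120.1 gap 59.3 F [-0.6 -0.1  0.6] q [-0.07 -0.11  1.82 -0.    1.44  2.02]
row [0.0052, -0.2303, -0.0276, -0.8229, 0.0015, -0.0004] turn deg 47.1
```

>>> send_rows --pt "0 -0.02 -0.003 -0.1 0 0" --pt "0 -0.05 -0.006 -0.2 0 0" --pt "0 -0.085 -0.01 -0.31 0 0" --pt "0 -0.12 -0.014 -0.43 0 0" --pt "0 -0.155 -0.018 -0.55 0 0" --pt "0 -0.19 -0.023 -0.67 0 0" --pt "0 -0.22 -0.027 -0.78 0 0" --pt "0.005 -0.23 -0.028 -0.823 0 0" --pt "0.005 -0.23 -0.028 -0.823 0 0" --pt "0.005 -0.23 -0.028 -0.823 0 0" --grip 1

```text
time: 24.77
tcp_pos: [640.0, 199.7, 179.9]
orientation: [-0.105, -0.699, -0.104, 0.7]
ft_force: [-0.3, -0.2, -0.2]
finger_gap: -0.001
```

>>> send_rows --pt "0 0 0 0 0 0" --pt "0 0 0 0 0 0" --pt "0 0 0 0 0 0"

```text
time: 25.02
tcp_pos: [640.5, 198.5, 181.7]
orientation: [0.104, 0.7, 0.104, -0.699]
ft_force: [-0.6, 0.2, 0.0]
finger_gap: -0.003
```

```bash
python3 - <<'E'
from h import *
st(); im=snap('wrist','w13.png'); im['fish']=True
h=cv2.cvtColor(im['frame'],cv2.COLOR_RGB2HSV)
m=(h[:,:,0]>5)&(h[:,:,0]<18)&(h[:,:,1]>150)&(h[:,:,2]>90)
n,l,s,c=cv2.connectedComponentsWithStats(m.astype(np.uint8))
for i in range(1,n):
    if s[i,4]>100: print(c[i],s[i],ray(im,*c[i],82).round(1))
for d in r.trace('plunger_top','wrist'): print(d['p'],d['at'],ray(im,*d['at'],84).round(1))
go(654,212,100)
E
```

```text
t 25.02 tcp [640.5 198.5 181.7] toolx [ 0. -0. -1.] jaw yaw -73.1 gap -0.3 F [-0.6  0.2  0. ] q [ 0.22  0.34  1.33 -0.    1.47  1.5 ]
[258.22967309 188.62112322] [ 239  170   40   38 1193] [655.7 215.2  82. ]
0.96 [255.8, 187.9] [656.2 217.2  84. ]
0.59 [160.7, 280.6] [550.6 276.   84. ]
row [0.0817, -0.0088, -0.0167, 0.0, -0.0003, -0.0004] turn deg 0.0
```

View pics/w13.png

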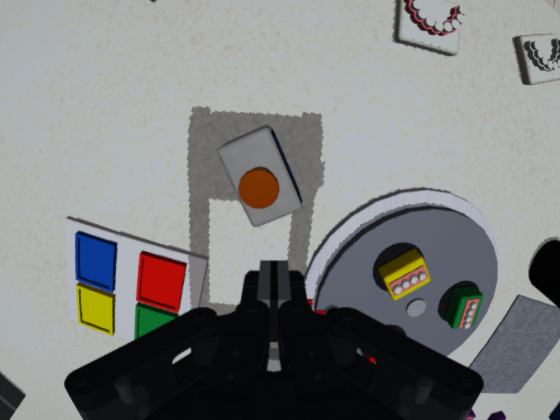

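>>> send_rows --pt "0.02 -0.012 -0.019 0 0 0" --pt "0.045 -0.012 -0.019 0 0 0" --pt "0.07 -0.012 -0.019 0 0 0" --pt "0.085 -0.012 -0.019 0 0 0" --pt "0.09 -0.012 -0.019 0 0 0" --pt "0.09 -0.012 -0.019 0 0 0" --pt "0.09 -0.012 -0.019 0 0 0"

```text
time: 25.7
tcp_pos: [655.7, 216.4, 92.2]
orientation: [0.104, 0.7, 0.104, -0.699]
ft_force: [-0.6, 0.6, 0.8]
finger_gap: 0.001
```

```bash
python3 - <<'E'
from h import *
st(); go(656,215,72)
E
```

```text
t 25.70 tcp [655.7 216.4  92.2] toolx [ 0.001 -0.    -1.   ] jaw yaw -73.0 gap 0.1 F [-0.6  0.6  0.8] q [ 0.24  0.46  1.35 -0.    1.33  1.52]
row [0.0202, 0.0014, 0.0002, 0.0, -0.0007, -0.0003] turn deg 0.0
```

>>> send_rows --pt "0.004 0.001 0 0 0 0" --pt "0.008 0.001 0 0 0 0" --pt "0.012 0.001 0 0 0 0" --pt "0.016 0.001 0 0 0 0" --pt "0.019 0.001 0 0 0 0" --pt "0.0205 0.001 0 0 0 0" --pt "0.0205 0.001 0 0 0 0" --pt "0.0205 0.001 0 0 0 0"

```text
time: 26.37
tcp_pos: [657.0, 215.7, 72.4]
orientation: [0.105, 0.7, 0.104, -0.698]
ft_force: [0.3, -0.3, 7.7]
finger_gap: 0.001
```

>>> send_rows --pt "0.001 0 0 0 0 0" --pt "0.002 0 0 0 0 0" --pt "0.002 0 0 0 0 0" --pt "0.002 0 0 0 0 0"

```text
time: 26.7
tcp_pos: [657.1, 215.7, 72.0]
orientation: [0.105, 0.701, 0.104, -0.698]
ft_force: [-4.7, -2.1, 17.2]
finger_gap: -0.0
```

>>> send_rows --pt "0 0 0 0 0 0" --pt "0 0 0 0 0 0" --pt "-0.02 0 0 0 0 0" --pt "-0.05 0 0 0 0 0" --pt "-0.085 0.01 0.01 0 0 0" --pt "-0.09 0.03 0.03 0 0 0" --pt "-0.09 0.06 0.06 0 0 0" --pt "-0.09 0.08 0.08 0 0 0" --pt "-0.09 0.09 0.1 0 0 0" --pt "-0.09 0.09 0.1 0 0 0"

```text
time: 27.53
tcp_pos: [583.6, 97.2, 157.9]
orientation: [-0.104, -0.698, -0.103, 0.701]
ft_force: [-0.0, -0.1, -0.4]
finger_gap: -0.002
```

```bash
python3 - <<'E'
from h import *
st(); im=snap('wrist','w14.png'); im['fish']=True
for d in r.search_frame('crank_top','wrist'): print(d)
go(532,96.6,130,np.radians(107-180))
E
```

```text
t 27.53 tcp [583.6  97.2 157.9] toolx [-0.003 -0.002 -1.   ] jaw yaw -73.1 gap -0.1 F [-0.  -0.1 -0.4] q [ 0.08  0.16  1.6  -0.    1.39  1.36]
{'at': [368.3, 217.8], 'p': 0.82}
{'at': [541.8, 226.4], 'p': 0.46}
row [0.0286, -0.0127, 0.0524, -0.0012, 0.0003, 0.0] turn deg 0.1
```

View pics/w14.png

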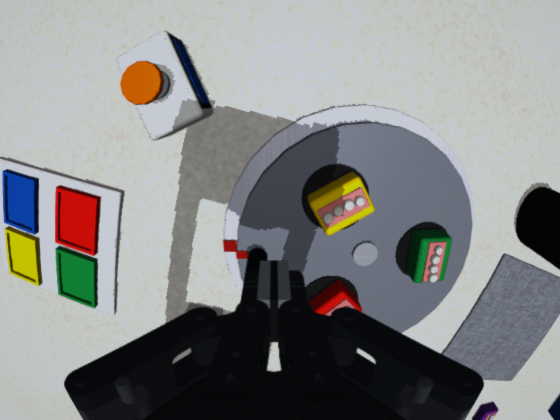

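>>> send_rows --pt "0 0 0.03 0 0 0" --pt "0 0 0.065 0 0 0" --pt "0 0 0.09 0 0 0" --pt "0 0 0.095 0 0 0" --pt "0 0 0.095 0 0 0" --pt "0 0 0.095 0 0 0" --pt "0 0 0.095 0 0 0" --grip -0.2

```text
time: 28.22
tcp_pos: [496.8, 73.1, 159.2]
orientation: [0.105, 0.7, 0.105, -0.699]
ft_force: [-0.4, 0.7, -0.1]
finger_gap: 0.601
```

```bash
python3 - <<'E'
from h import *
st(); im=snap('wrist','w15.png'); im['fish']=True
darkpads(im,cf=78)
for d in r.trace('crank_top','wrist'): print(d['p'],d['at'],d['mask'].sum(),ray(im,*d['at'],60))
E
```

```text
t 28.22 tcp [496.8  73.1 159.2] toolx [ 0.001 -0.    -1.   ] jaw yaw -73.0 gap 51.1 F [-0.4  0.7 -0.1] q [ 0.04 -0.09  1.85 -0.    1.39  1.32]
dark px [331.  92.] area 1440 w [597.3  62.8] encl 599.0 55.4 r 24.7
dark px [425. 156.] area 1370 w [578.3 -20.4] encl 579.5 -31.1 r 24.8
dark px [257. 161.] area 513 w [535.6  96.8] encl 534.7 97.1 r 11.4
dark px [326. 204.] area 1104 w [520.1  40.4] encl 513.8 29.2 r 25.0
0.92 [364.3, 145.4] 43485 [569.03052762  22.64657457  60.        ]
```

View pics/w15.png

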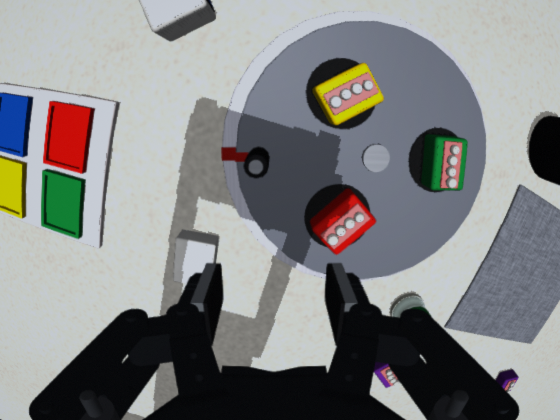

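```bash
python3 - <<'E'
import cv2
from h import *
a=cv2.imread('pics/w15.png')[120:200,210:310]; cv2.imwrite('pics/z15.png',cv2.resize(a,None,fx=6,fy=6,interpolation=cv2.INTER_CUBIC))
im=getim('wrist')
for z,uv in [(78,(257,169)),(33,(257,155))]: print(ray(im,*uv,z))
ax=ray(im,376,158,34); print('pin',ax)
E
```

```text
[529.90976468  94.96239     78.        ]
[532.28196531  98.0177044   33.        ]
pin [561.22218086   0.8565591   34.        ]
```

View pics/z15.png

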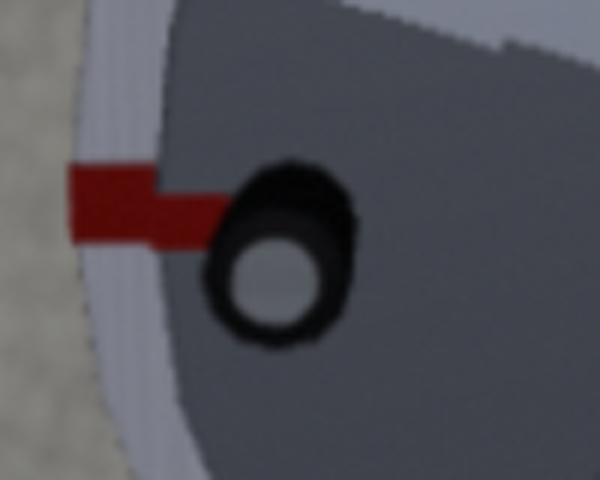

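```bash
python3 - <<'E'
from h import *
st(); go(531.6,96.2,50,np.radians(-73))
E
```

```text
t 28.37 tcp [496.2  72.8 158.7] toolx [-0. -0. -1.] jaw yaw -73.0 gap 50.8 F [ 0.1 -0.3  0.5] q [ 0.04 -0.09  1.85 -0.    1.39  1.32]
row [0.1087, -0.0121, -0.0407, 0.0005, 0.0001, -0.0002] turn deg 0.0
```

>>> send_rows --pt "0 -0.005 -0.015 0 0 0" --pt "0 -0.012 -0.035 0 0 0" --pt "0.01 -0.012 -0.041 0 0 0" --pt "0.03 -0.012 -0.041 0 0 0" --pt "0.05 -0.012 -0.041 0 0 0" --pt "0.05 -0.012 -0.041 0 0 0" --pt "0.05 -0.012 -0.041 0 0 0" --pt "0.05 -0.012 -0.041 0 0 0"

```text
time: 29.03
tcp_pos: [531.3, 95.8, 109.1]
orientation: [-0.105, -0.699, -0.104, 0.699]
ft_force: [0.8, 0.8, 0.8]
finger_gap: 0.601
```

```bash
python3 - <<'E'
from h import *
st(); snap('wrist','w16.png'); go(531.6,96.2,50,np.radians(-73))
E
```

```text
t 29.03 tcp [531.3  95.8 109.1] toolx [-0. -0. -1.] jaw yaw -73.0 gap 51.0 F [0.8 0.8 0.8] q [ 0.08  0.06  1.79 -0.    1.29  1.36]
row [0.0598, -0.0004, 0.0002, 0.0001, -0.0011, -0.0006] turn deg 0.1
```

View pics/w16.png

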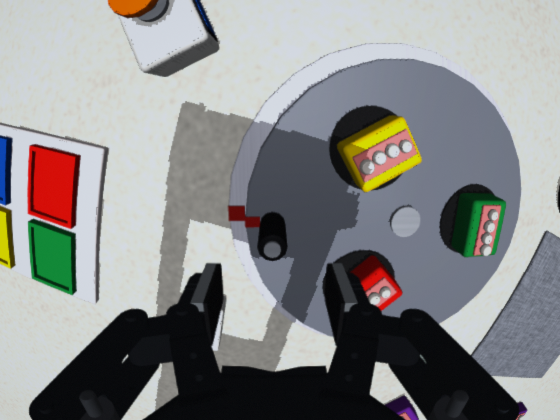

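Post is centred between the jaws. Lower and pinch.

>>> send_rows --pt "0.02 0 0 0 0 0" --pt "0.04 0 0 0 0 0" --pt "0.055 0 0 0 0 0" --pt "0.06 0 0 0 0 0" --pt "0.06 0 0 0 0 0" --pt "0.06 0 0 0 0 0"

```text
time: 29.58
tcp_pos: [531.9, 95.9, 49.9]
orientation: [0.105, 0.7, 0.104, -0.699]
ft_force: [-0.0, 0.2, 0.3]
finger_gap: 0.603
```

>>> send_rows --pt "0 0 0 0 0 0" --pt "0 0 0 0 0 0" --pt "0 0 0 0 0 0" --pt "0 0 0 0 0 0" --pt "0 0 0 0 0 0" --pt "0 0 0 0 0 0" --grip 1 --force 60

```text
time: 30.08
tcp_pos: [532.1, 96.9, 50.3]
orientation: [0.104, 0.7, 0.105, -0.699]
ft_force: [-1.9, 3.7, 6.2]
finger_gap: 0.191
```

```bash
cat > circ.py <<'E'
from h import *
import sys
ax=np.array([561.4,1.0]); 
p,R=tool(); st()
th0=np.arctan2(p[1]-ax[1],p[0]-ax[0]); print('th0',np.degrees(th0),'rad',np.hypot(*(p[:2]-ax)))
a1=float(sys.argv[1]); n=int(sys.argv[2]); ref=float(sys.argv[3]) if len(sys.argv)>3 else 100
# commanded start = on-circle at angle a0(deg), end a1
a0=float(sys.argv[4])
rows=[]
for k in range(1,n+1):
    a=np.radians(a0+(a1-a0)*k/n); b=np.radians(a0)
    d=ref*np.array([np.cos(a)-np.cos(b),np.sin(a)-np.sin(b),0])
    t=R.inv().apply(d)/1000; rows.append([0]+[round(float(v),4) for v in t[1:]]+[0,0,0])
print(rows)
E
python3 circ.py 187 10 100 107
```

```text
t 30.08 tcp [532.1  96.9  50.3] toolx [ 0.002  0.001 -1.   ] jaw yaw -73.0 gap 16.2 F [-1.9  3.7  6.2] q [0.08 0.14 1.83 0.   1.18 1.36]
th0 107.01607389238856 rad 100.25643255104944
[[0, 0.001, 0.0139, 0, 0, 0], [0, 0.0039, 0.0276, 0, 0, 0], [0, 0.0086, 0.0407, 0, 0, 0], [0, 0.0152, 0.053, 0, 0, 0], [0, 0.0234, 0.0643, 0, 0, 0], [0, 0.0331, 0.0743, 0, 0, 0], [0, 0.0441, 0.0829, 0, 0, 0], [0, 0.0561, 0.0899, 0, 0, 0], [0, 0.0691, 0.0951, 0, 0, 0], [0, 0.0826, 0.0985, 0, 0, 0]]
```

>>> send_rows --pt "0 0.001 0.014 0 0 0" --pt "0 0.004 0.0275 0 0 0" --pt "0 0.0085 0.0405 0 0 0" --pt "0 0.015 0.053 0 0 0" --pt "0 0.0235 0.0645 0 0 0" --pt "0 0.033 0.0745 0 0 0" --pt "0 0.044 0.083 0 0 0" --pt "0 0.056 0.09 0 0 0" --pt "0 0.069 0.095 0 0 0" --pt "0 0.0825 0.0985 0 0 0"

```text
time: 30.92
tcp_pos: [462.5, -12.3, 50.4]
orientation: [0.105, 0.701, 0.104, -0.698]
ft_force: [6.7, 2.3, -0.0]
finger_gap: 0.188
```

```bash
python3 circ.py 267 10 100 187; python3 - <<'E'
from h import *
snap('side','d17.png')
E
```

```text
t 30.92 tcp [462.5 -12.3  50.4] toolx [ 0.004 -0.    -1.   ] jaw yaw -73.0 gap 16.0 F [ 6.7  2.3 -0. ] q [-0.14 -0.08  2.04  0.    1.17  1.14]
th0 -172.3606304284949 rad 99.81817862978463
[[0, 0.0139, 0.0015, 0, 0, 0], [0, 0.0278, 0.001, 0, 0, 0], [0, 0.0416, -0.0014, 0, 0, 0], [0, 0.0548, -0.0057, 0, 0, 0], [0, 0.0674, -0.0119, 0, 0, 0], [0, 0.0789, -0.0197, 0, 0, 0], [0, 0.0893, -0.029, 0, 0, 0], [0, 0.0983, -0.0397, 0, 0, 0], [0, 0.1057, -0.0515, 0, 0, 0], [0, 0.1114, -0.0642, 0, 0, 0]]
```

View pics/d17.png

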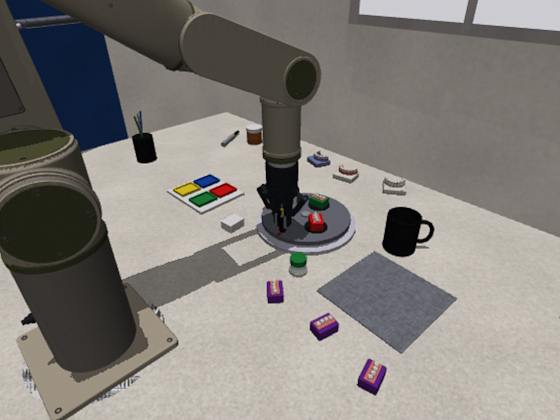

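>>> send_rows --pt "0 0.014 0.0015 0 0 0" --pt "0 0.028 0.001 0 0 0" --pt "0 0.0415 -0.0015 0 0 0" --pt "0 0.055 -0.0055 0 0 0" --pt "0 0.0675 -0.012 0 0 0" --pt "0 0.079 -0.0195 0 0 0" --pt "0 0.0895 -0.029 0 0 0" --pt "0 0.0985 -0.0395 0 0 0" --pt "0 0.1055 -0.0515 0 0 0" --pt "0 0.1115 -0.064 0 0 0"

```text
time: 31.8
tcp_pos: [556.7, -98.7, 50.3]
orientation: [0.104, 0.7, 0.105, -0.699]
ft_force: [-1.6, 13.9, 10.6]
finger_gap: 0.19
```

```bash
python3 circ.py 347 10 100 267
```

```text
t 31.80 tcp [556.7 -98.7  50.3] toolx [ 0.002  0.002 -1.   ] jaw yaw -73.0 gap 16.1 F [-1.6 13.9 10.6] q [-0.27  0.2   1.76  0.    1.18  1.01]
th0 -92.69117595087182 rad 99.85096418576651
[[0, 0.0038, -0.0134, 0, 0, 0], [0, 0.0058, -0.0272, 0, 0, 0], [0, 0.0058, -0.0412, 0, 0, 0], [0, 0.0038, -0.055, 0, 0, 0], [0, -0.0, -0.0684, 0, 0, 0], [0, -0.0057, -0.0811, 0, 0, 0], [0, -0.0131, -0.093, 0, 0, 0], [0, -0.022, -0.1037, 0, 0, 0], [0, -0.0324, -0.113, 0, 0, 0], [0, -0.044, -0.1208, 0, 0, 0]]
```

>>> send_rows --pt "0 0.003 -0.0135 0 0 0" --pt "0 0.005 -0.027 0 0 0" --pt "0 0.005 -0.041 0 0 0" --pt "0 0.003 -0.055 0 0 0" --pt "0 -0.001 -0.0685 0 0 0" --pt "0 -0.0065 -0.081 0 0 0" --pt "0 -0.014 -0.093 0 0 0" --pt "0 -0.023 -0.1035 0 0 0" --pt "0 -0.0335 -0.113 0 0 0" --pt "0 -0.045 -0.121 0 0 0"

```text
time: 32.63
tcp_pos: [659.1, -21.6, 50.3]
orientation: [0.105, 0.7, 0.104, -0.699]
ft_force: [-2.7, -0.3, 9.2]
finger_gap: 0.188
```

```bash
python3 circ.py 427 10 100 347
```

```text
t 32.63 tcp [659.1 -21.6  50.3] toolx [ 0.002 -0.001 -1.   ] jaw yaw -73.0 gap 16.0 F [-2.7 -0.3  9.2] q [-0.11  0.43  1.47 -0.    1.24  1.17]
th0 -13.000143258323432 rad 100.25798959196814
[[0, -0.0125, -0.0061, 0, 0, 0], [0, -0.0258, -0.0104, 0, 0, 0], [0, -0.0396, -0.0128, 0, 0, 0], [0, -0.0535, -0.0133, 0, 0, 0], [0, -0.0674, -0.0119, 0, 0, 0], [0, -0.0809, -0.0085, 0, 0, 0], [0, -0.0938, -0.0032, 0, 0, 0], [0, -0.1059, 0.0037, 0, 0, 0], [0, -0.1169, 0.0123, 0, 0, 0], [0, -0.1266, 0.0224, 0, 0, 0]]
```

>>> send_rows --pt "0 -0.0125 -0.006 0 0 0" --pt "0 -0.026 -0.0105 0 0 0" --pt "0 -0.0395 -0.013 0 0 0" --pt "0 -0.0535 -0.0135 0 0 0" --pt "0 -0.0675 -0.012 0 0 0" --pt "0 -0.081 -0.0085 0 0 0" --pt "0 -0.094 -0.003 0 0 0" --pt "0 -0.106 0.0035 0 0 0" --pt "0 -0.117 0.0125 0 0 0" --pt "0 -0.1265 0.0225 0 0 0"

```text
time: 33.47
tcp_pos: [599.9, 93.9, 50.3]
orientation: [0.105, 0.7, 0.104, -0.698]
ft_force: [0.9, -1.6, 9.0]
finger_gap: 0.189
```

```bash
python3 circ.py 107 6 100 67
```

```text
t 33.47 tcp [599.9  93.9  50.3] toolx [ 0.003 -0.    -1.   ] jaw yaw -73.0 gap 16.1 F [ 0.9 -1.6  9. ] q [ 0.07  0.3   1.64 -0.    1.2   1.34]
th0 67.49850305499116 rad 100.57825221723678
[[0, -0.0069, 0.0093, 0, 0, 0], [0, -0.0128, 0.0194, 0, 0, 0], [0, -0.0174, 0.0301, 0, 0, 0], [0, -0.0207, 0.0412, 0, 0, 0], [0, -0.0227, 0.0527, 0, 0, 0], [0, -0.0234, 0.0643, 0, 0, 0]]
```

>>> send_rows --pt "0 -0.007 0.0095 0 0 0" --pt "0 -0.013 0.0195 0 0 0" --pt "0 -0.0175 0.03 0 0 0" --pt "0 -0.0205 0.041 0 0 0" --pt "0 -0.0225 0.0525 0 0 0" --pt "0 -0.023 0.064 0 0 0" --pt "0 -0.023 0.064 0 0 0" --pt "0 -0.023 0.064 0 0 0" --pt "0 -0.023 0.064 0 0 0"

```text
time: 34.22
tcp_pos: [531.6, 96.8, 50.3]
orientation: [0.105, 0.7, 0.105, -0.699]
ft_force: [-1.8, 1.7, 9.7]
finger_gap: 0.189
```

```bash
python3 circ.py 107 1 100 107; python3 - <<'E'
from h import *
go(532.1,96.9,50.3)
E
```

```text
t 34.22 tcp [531.6  96.8  50.3] toolx [ 0.002  0.    -1.   ] jaw yaw -73.0 gap 16.1 F [-1.8  1.7  9.7] q [0.09 0.13 1.83 0.   1.18 1.36]
th0 107.29712749497283 rad 100.3250333381135
[[0, 0.0, 0.0, 0, 0, 0]]
row [-0.0, 0.0, -0.0005, 0.0, -0.0018, -0.0003] turn deg 0.1
```

>>> send_rows --pt "0 0 0 0 0 0" --pt "0 0 0 0 0 0" --pt "0 0 0 0 0 0" --pt "0 0 0 0 0 0" --pt "-0.03 0 0 0 0 0" --pt "-0.07 0 0 0 0 0" --pt "-0.11 0 0.01 0 0 0" --pt "-0.11 0 0.03 0 0 0" --pt "-0.11 0 0.04 0 0 0" --pt "-0.11 0 0.04 0 0 0" --grip -0.4

```text
time: 35.05
tcp_pos: [491.7, 84.3, 159.2]
orientation: [0.105, 0.699, 0.104, -0.699]
ft_force: [-0.7, 0.5, -0.3]
finger_gap: 0.702
```

```bash
python3 - <<'E'
from h import *
st(); im=snap('wrist','w18.png')
locate({'yellow':(603,46,34),'green':(581,-57,34),'red':(501,14,34)},cams=('wrist',))
cv2.imwrite('pics/z18.png',cv2.resize(im['frame'][100:250,200:400,::-1],None,fx=4,fy=4,interpolation=cv2.INTER_CUBIC))
E
```

```text
t 35.05 tcp [491.7  84.3 159.2] toolx [ 0. -0. -1.] jaw yaw -73.0 gap 59.6 F [-0.7  0.5 -0.3] q [ 0.07 -0.1   1.85 -0.    1.39  1.34]
yellow wrist 1-iou 0.06 [603.6  45.5] 136.9
green wrist no mask
red wrist 1-iou 0.08 [502.6  13.6] 150.3
```

View pics/w18.png

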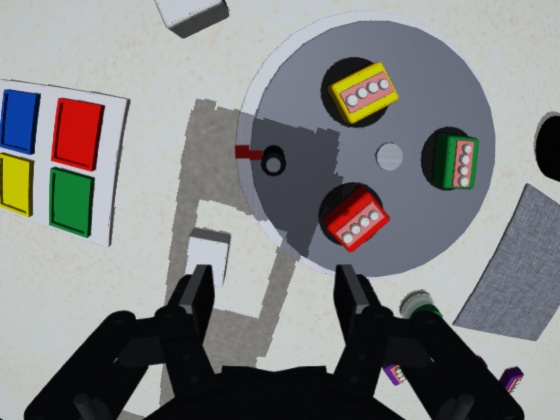

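View pics/z18.png

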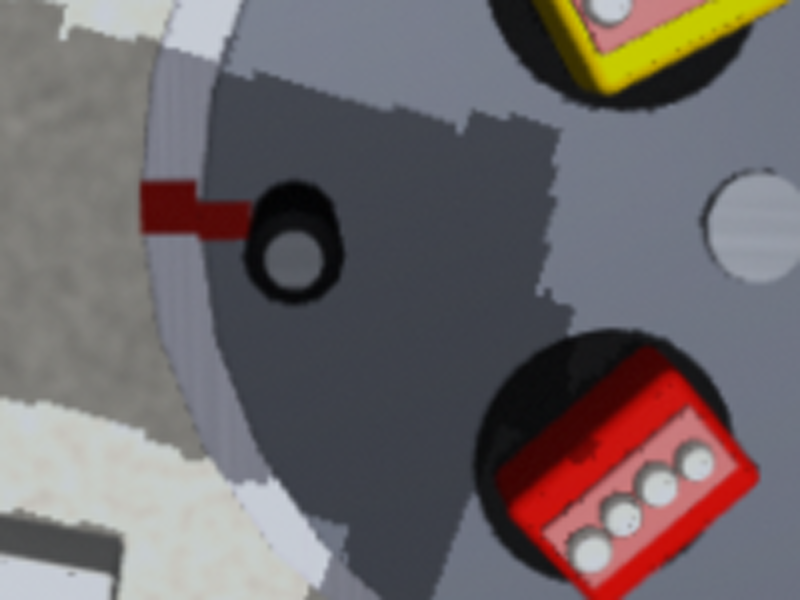

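```bash
python3 - <<'E'
from h import *
im=getim('wrist');h=cv2.cvtColor(im['frame'],cv2.COLOR_RGB2HSV)
for n,(lo,hi) in dict(red=(0,6),green=(55,80),blue=(100,120),yellow=(20,34)).items():
    m=((h[:,:,0]>=lo)&(h[:,:,0]<=hi)&(h[:,:,1]>140)).astype(np.uint8); m[:,180:]=0
    k,l,s,c=cv2.connectedComponentsWithStats(m); i=1+np.argmax(s[1:,4]); print(n,c[i],s[i],ray(im,*c[i],14).round(1))
st(); go(502,14,110,np.radians(60.2))
E
```

```text
red [ 75.97085734 134.23483565] [  51   99   53   73 2951] [499.2 292.1  14. ]
green [ 69.98487261 202.32842357] [  49  169   44   70 2512] [425.8 290.1  14. ]
blue [ 18.1218587  121.50734945] [   0   91   39   65 2109] [496.7 377.7  14. ]
yellow [ 15.69226489 184.9476906 ] [   0  154   33   64 1797] [423.1 374.1  14. ]
t 35.35 tcp [492.8  84.8 158. ] toolx [-0.001 -0.    -1.   ] jaw yaw -73.0 gap 59.3 F [ 0.7 -0.3  0.5] q [ 0.07 -0.09  1.85 -0.    1.39  1.34]
row [0.048, 0.0704, 0.0118, 0.817, 0.0013, -0.0005] turn deg 46.8
```

>>> send_rows --pt "0 0.015 0.002 0.1 0 0" --pt "0 0.03 0.005 0.22 0 0" --pt "0 0.045 0.008 0.34 0 0" --pt "0 0.06 0.01 0.46 0 0" --pt "0 0.07 0.012 0.58 0 0" --pt "0 0.07 0.012 0.7 0 0" --pt "0.02 0.07 0.012 0.817 0 0" --pt "0.048 0.07 0.012 0.817 0 0" --pt "0.048 0.07 0.012 0.817 0 0" --pt "0.048 0.07 0.012 0.817 0 0"

```text
time: 36.18
tcp_pos: [500.0, 14.4, 108.9]
orientation: [0.181, -0.682, 0.182, 0.685]
ft_force: [0.0, 0.8, 0.5]
finger_gap: 0.699
```

```bash
python3 - <<'E'
from h import *
st(); snap('wrist','w19.png'); f=locate({'red':(502,14,34)},cams=('wrist',))['red']; st(); go(f[0],f[1],38,f[2]+np.pi/2)
E
```

```text
t 36.18 tcp [500.   14.4 108.9] toolx [-0.005  0.    -1.   ] jaw yaw -119.7 gap 59.4 F [0.  0.8 0.5] q [-0.07 -0.04  1.89 -0.    1.29  2.02]
red wrist 1-iou 0.05 [502.7  13.5] 150.1
t 36.33 tcp [502.7  14.3 112.2] toolx [ 0.002 -0.    -1.   ] jaw yaw -119.8 gap 59.5 F [-0.4  0.4 -0.5] q [-0.07 -0.04  1.89 -0.    1.29  2.02]
row [0.0742, 0.0007, -0.0002, 0.0021, -0.0016, 0.0004] turn deg 0.2
```

View pics/w19.png

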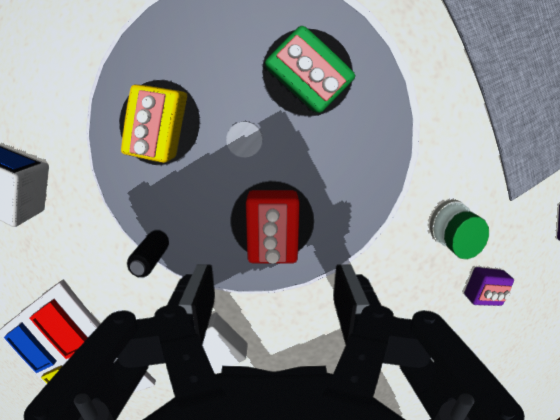

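>>> send_rows --pt "0.025 0.001 0 0 0 0" --pt "0.05 0.001 0 0 0 0" --pt "0.065 0.001 0 0 0 0" --pt "0.072 0.001 0 0 0 0" --pt "0.072 0.001 0 0 0 0" --pt "0.072 0.001 0 0 0 0" --pt "0.072 0.001 0 0 0 0"

```text
time: 36.92
tcp_pos: [502.7, 13.3, 40.6]
orientation: [-0.182, 0.684, -0.182, -0.682]
ft_force: [-0.6, -0.2, 0.8]
finger_gap: 0.701
```

>>> send_rows --pt "0 0 0 0 0 0" --pt "0 0 0 0 0 0" --pt "0 0 0 0 0 0" --pt "0 0 0 0 0 0" --pt "0 0 0 0 0 0" --grip 1 --force 50

```text
time: 37.33
tcp_pos: [502.3, 13.3, 40.2]
orientation: [-0.182, 0.684, -0.182, -0.683]
ft_force: [-0.2, 0.7, 5.8]
finger_gap: 0.385
```

>>> send_rows --pt "-0.015 0 0 0 0 0" --pt "-0.04 0 0 0 0 0" --pt "-0.08 0 0 0 0 0" --pt "-0.115 0 0 0 0 0" --pt "-0.13 0 0 0 0 0" --pt "-0.13 0 0 0 0 0" --pt "-0.13 0 0 0 0 0"

```text
time: 37.92
tcp_pos: [502.0, 13.3, 169.9]
orientation: [-0.182, 0.684, -0.182, -0.682]
ft_force: [0.5, -0.1, -1.4]
finger_gap: 0.385
```

```bash
python3 - <<'E'
from h import *
st(); snap('wrist','w20.png'); go(499,292,170,np.radians(92))
E
```

```text
t 37.92 tcp [502.   13.3 169.9] toolx [ 0.003 -0.001 -1.   ] jaw yaw -119.8 gap 32.7 F [ 0.5 -0.1 -1.4] q [-0.08 -0.1   1.84 -0.    1.41  2.02]
row [-0.002, -0.2408, 0.1401, -0.5551, 0.0006, -0.0005] turn deg 31.8
```

View pics/w20.png

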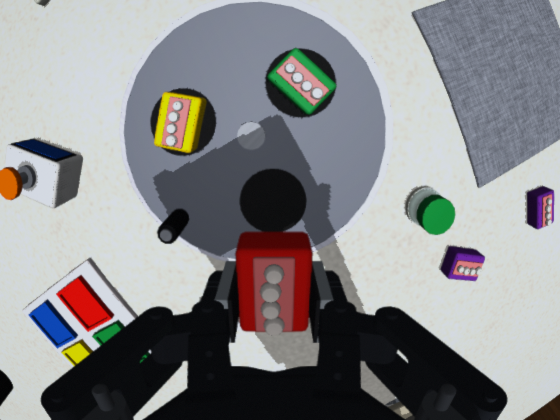

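>>> send_rows --pt "0 -0.02 0.011 -0.06 0 0" --pt "0 -0.046 0.027 -0.12 0 0" --pt "0 -0.077 0.045 -0.19 0 0" --pt "0 -0.108 0.063 -0.26 0 0" --pt "0 -0.139 0.081 -0.33 0 0" --pt "0 -0.17 0.099 -0.4 0 0" --pt "0 -0.2 0.117 -0.47 0 0" --pt "0 -0.227 0.132 -0.53 0 0" --pt "0 -0.241 0.14 -0.555 0 0" --pt "0.02 -0.241 0.14 -0.555 0 0"

```text
time: 38.8
tcp_pos: [499.9, 296.3, 149.9]
orientation: [0.013, 0.708, 0.015, -0.706]
ft_force: [1.2, 0.6, 0.4]
finger_gap: 0.383
```

>>> send_rows --pt "0.02 0 0 0 0 0" --pt "0.04 0 0 0 0 0" --pt "0.04 0 0 0 0 0" --pt "0.04 0 0 0 0 0" --pt "0.04 0 0 0 0 0"

```text
time: 39.22
tcp_pos: [499.2, 291.8, 108.3]
orientation: [-0.013, -0.707, -0.012, 0.707]
ft_force: [0.6, 0.5, -0.6]
finger_gap: 0.386
```

```bash
cat > slots.py <<'E'
from h import *
im=getim('wrist');h=cv2.cvtColor(im['frame'],cv2.COLOR_RGB2HSV); cv2.imwrite('pics/'+__import__('sys').argv[1],im['frame'][:,:,::-1])
import sys
for n,(lo,hi) in dict(red=(0,6),green=(55,80),blue=(100,120),yellow=(20,34)).items():
    m=((h[:,:,0]>=lo)&(h[:,:,0]<=hi)&(h[:,:,1]>140)&(h[:,:,2]>60)).astype(np.uint8)
    k,l,s,c=cv2.connectedComponentsWithStats(m)
    for i in range(1,k):
        if s[i,4]<400: continue
        X=ray(im,*c[i],14)
        if np.hypot(X[0]-462,X[1]-334)<110:
            v,u=np.where(l==i); W=np.array([ray(im,a,b,16)[:2] for a,b in zip(u[::3],v[::3])],np.float32)
            rc=cv2.minAreaRect(W); print(n,c[i].round(),s[i,4],X[:2].round(1),'rect',np.round(rc[0],1),np.round(rc[1],1),round(rc[2],1))
st()
E
python3 slots.py w21.png; python3 -c "
from h import *
go(499,292,60,np.radians(92))"
```

```text
red [272. 202.] 4297 [509. 293.] rect [506.5 292.9] [52.  53.8] 2.3
red [274. 281.] 3282 [440.4 289.3] rect [432.5 289.1] [89.2 61.4] 2.1
blue [165. 213.] 4835 [497.5 378.5] rect [496.  379.4] [67.1 54.4] 1.9
yellow [173. 283.] 2924 [432.5 377.4] rect [429.1 376.7] [58.  55.9] 2.0
t 39.27 tcp [499.9 292.1 109.4] toolx [ 0.  0. -1.] jaw yaw -88.0 gap 32.9 F [ 0.   0.5 -0.6] q [ 0.44  0.16  1.68 -0.    1.3   1.98]
row [0.0494, 0.0001, 0.001, -0.0004, -0.0004, 0.0] turn deg 0.0
```

View pics/w21.png

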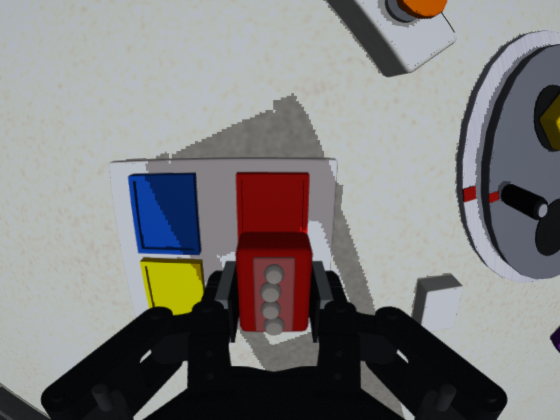

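>>> send_rows --pt "0.025 -0.001 0.0005 0 0 0" --pt "0.05 -0.001 0.0005 0 0 0" --pt "0.065 -0.001 0.0005 0 0 0" --pt "0.065 -0.001 0.0005 0 0 0" --pt "0.065 -0.001 0.0005 0 0 0" --pt "0.065 -0.001 0.0005 0 0 0"

```text
time: 39.77
tcp_pos: [500.4, 293.6, 45.8]
orientation: [0.012, 0.708, 0.013, -0.706]
ft_force: [0.5, 0.7, -0.3]
finger_gap: 0.384
```

```bash
python3 -c "
from h import *
st();snap('wrist','w22.png');go(499.3,293,20,np.radians(92))"
```

```text
t 39.77 tcp [500.4 293.6  45.8] toolx [ 0.002  0.001 -1.   ] jaw yaw -88.0 gap 32.7 F [ 0.5  0.7 -0.3] q [ 0.44  0.24  1.72 -0.    1.18  1.98]
row [0.026, 0.0007, 0.0014, -0.0003, -0.0031, 0.0012] turn deg 0.2
```

View pics/w22.png

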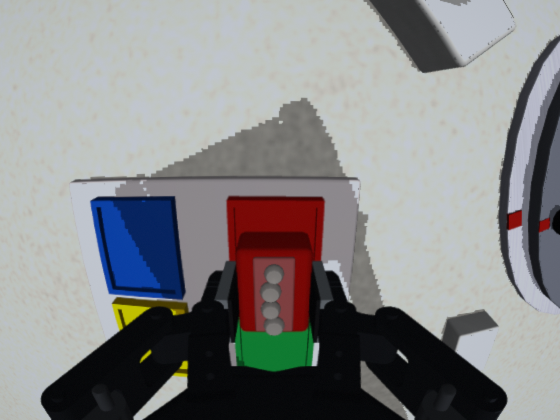

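>>> send_rows --pt "0.01 0.0005 0.001 0 0 0" --pt "0.018 0.0005 0.001 0 0 0" --pt "0.023 0.0005 0.001 0 0 0" --pt "0.0255 0.0005 0.001 0 0 0" --pt "0.0265 0.0005 0.001 0 0 0" --pt "0.0265 0.0005 0.001 0 0 0" --pt "0.0265 0.0005 0.001 0 0 0"

```text
time: 40.4
tcp_pos: [498.1, 292.6, 19.8]
orientation: [-0.013, -0.707, -0.012, 0.707]
ft_force: [-14.4, -7.1, 29.1]
finger_gap: 0.383
```

>>> send_rows --pt "-0.001 0 0 0 0 0" --pt "-0.001 0 0 0 0 0" --pt "-0.001 0 0 0 0 0"

```text
time: 40.65
tcp_pos: [498.2, 292.7, 19.9]
orientation: [0.012, 0.707, 0.012, -0.707]
ft_force: [-8.3, -4.7, 18.5]
finger_gap: 0.387
```

```bash
python3 -c "
from h import *
st();snap('wrist','w23.png');snap('side','d23.png')"
```

```text
t 40.65 tcp [498.2 292.7  19.9] toolx [ 0. -0. -1.] jaw yaw -88.0 gap 32.9 F [-8.3 -4.7 18.5] q [ 0.44  0.27  1.73 -0.    1.14  1.98]
```

View pics/w23.png

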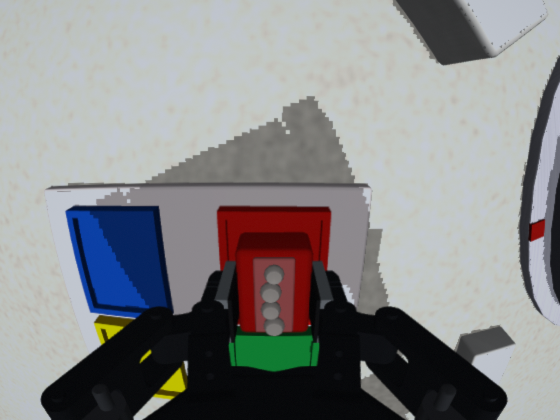

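Seated on the floor by force; release, rise, check.

>>> send_rows --pt "0 0 0 0 0 0" --pt "0 0 0 0 0 0" --pt "0 0 0 0 0 0" --pt "0 0 0 0 0 0" --pt "-0.02 0 0 0 0 0" --pt "-0.055 0 0 0 0 0" --pt "-0.09 0 0 0 0 0" --pt "-0.13 0 0 0 0 0" --pt "-0.16 0 0 0 0 0" --pt "-0.16 0 0 0 0 0" --grip -0.4

```text
time: 41.58
tcp_pos: [501.8, 294.4, 186.6]
orientation: [0.011, 0.711, 0.014, -0.703]
ft_force: [1.7, 0.3, 1.3]
finger_gap: 0.701
```

```bash
python3 slots.py w24.png; python3 -c "
from h import *
locate({'red':(499,293,14)},cams=('wrist',))
go(603.5,45.5,170,np.radians(46.5)); go(580.5,-57,170,np.radians(107.5))"
```

```text
red [276. 191.] 2580 [501.4 292.9] rect [499.4 292.8] [66.3 53.9] 1.8
green [275. 259.] 2561 [426.5 290.5] rect [424.8 290.5] [65.5 52.8] 1.7
blue [192. 193.] 3163 [496.7 379. ] rect [496.  379.3] [66.6 54.2] 2.1
yellow [197. 253.] 2122 [429.6 376.7] rect [422.7 376.6] [68.7 54.8] 1.8
t 41.63 tcp [500.7 293.8 183. ] toolx [ 0.007  0.003 -1.   ] jaw yaw -88.0 gap 59.6 F [ 0.3  0.4 -1.3] q [ 0.44  0.1   1.61 -0.    1.42  1.98]
red wrist 1-iou 0.06 [498.4 292.8] 2.1
row [0.0078, 0.2505, -0.0969, 0.794, 0.0001, -0.0004] turn deg 45.5
row [0.0078, 0.3522, -0.0704, -0.2706, 0.0003, -0.0003] turn deg 15.5
```

View pics/w24.png

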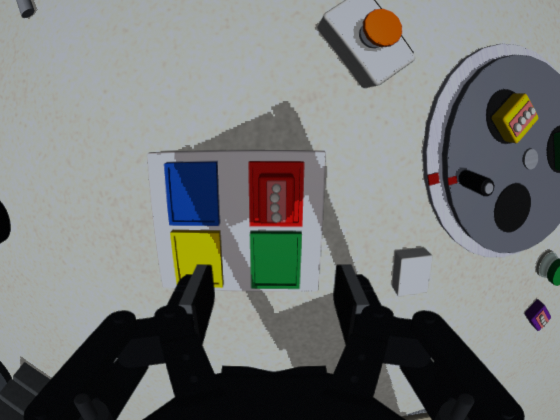

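>>> send_rows --pt "0 0.02 -0.008 0.1 0 0" --pt "0 0.05 -0.019 0.2 0 0" --pt "0 0.085 -0.033 0.31 0 0" --pt "0 0.12 -0.046 0.43 0 0" --pt "0 0.155 -0.06 0.55 0 0" --pt "0 0.19 -0.073 0.67 0 0" --pt "0 0.225 -0.087 0.78 0 0" --pt "0.01 0.245 -0.095 0.794 0 0" --pt "0.04 0.251 -0.097 0.794 0 0" --pt "0.065 0.251 -0.097 0.794 0 0"

```text
time: 42.57
tcp_pos: [603.5, 42.4, 110.3]
orientation: [0.263, -0.656, 0.264, 0.657]
ft_force: [0.7, 0.3, -0.2]
finger_gap: 0.696
```

>>> send_rows --pt "0 0 0 0 0 0" --pt "0 0 0 0 0 0" --pt "0 0 0 0 0 0" --pt "0 0 0 0 0 0"

```text
time: 42.9
tcp_pos: [604.5, 45.6, 114.8]
orientation: [-0.262, 0.658, -0.262, -0.656]
ft_force: [0.1, -0.6, -0.7]
finger_gap: 0.701
```

```bash
python3 - <<'E'
from h import *
st(); snap('wrist','w25.png'); f=locate({'yellow':(603.5,45.5,34)},cams=('wrist',))['yellow']; st(); go(f[0],f[1],40,f[2]+np.pi/2)
E
```

```text
t 42.90 tcp [604.5  45.6 114.8] toolx [ 0.002 -0.    -1.   ] jaw yaw -133.4 gap 59.6 F [ 0.1 -0.6 -0.7] q [-0.01  0.23  1.6  -0.    1.32  2.32]
yellow wrist 1-iou 0.05 [603.   45.5] 136.4
t 43.05 tcp [604.7  45.5 115. ] toolx [ 0.003 -0.    -1.   ] jaw yaw -133.5 gap 59.4 F [0.6 0.9 0.2] q [-0.01  0.23  1.6  -0.    1.32  2.32]
row [0.0749, 0.0012, 0.0014, 0.0022, -0.0021, 0.0015] turn deg 0.2
```

View pics/w25.png

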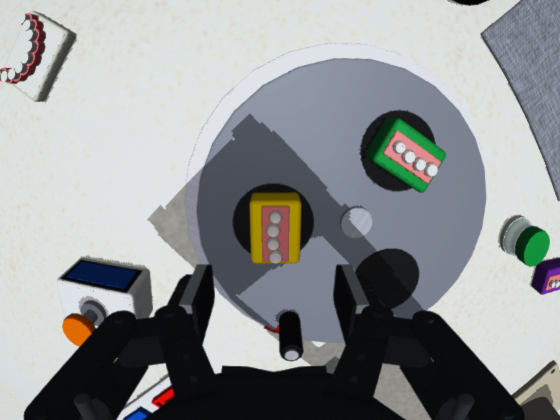

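>>> send_rows --pt "0.025 0.001 0.0015 0 0 0" --pt "0.05 0.001 0.0015 0 0 0" --pt "0.067 0.001 0.0015 0 0 0" --pt "0.0745 0.001 0.0015 0 0 0" --pt "0.0745 0.001 0.0015 0 0 0" --pt "0.0745 0.001 0.0015 0 0 0" --pt "0.0745 0.001 0.0015 0 0 0"

```text
time: 43.63
tcp_pos: [603.3, 45.4, 40.6]
orientation: [-0.262, 0.658, -0.262, -0.656]
ft_force: [0.5, 0.5, 0.5]
finger_gap: 0.703
```

>>> send_rows --pt "0 0 0 0 0 0" --pt "0 0 0 0 0 0" --pt "0 0 0 0 0 0" --pt "0 0 0 0 0 0" --pt "0 0 0 0 0 0" --grip 1

```text
time: 44.05
tcp_pos: [603.1, 45.3, 40.3]
orientation: [-0.262, 0.658, -0.262, -0.656]
ft_force: [-0.7, 0.0, 7.4]
finger_gap: 0.387
```

>>> send_rows --pt "-0.015 0 0 0 0 0" --pt "-0.04 0 0 0 0 0" --pt "-0.08 0 0 0 0 0" --pt "-0.115 0 0 0 0 0" --pt "-0.13 0 0 0 0 0" --pt "-0.13 0 0 0 0 0" --pt "-0.13 0 0 0 0 0"

```text
time: 44.63
tcp_pos: [602.7, 45.4, 170.0]
orientation: [-0.262, 0.658, -0.262, -0.656]
ft_force: [0.2, 0.2, -2.4]
finger_gap: 0.385
```

```bash
python3 - <<'E'
from h import *
st(); snap('wrist','w26.png'); go(422.6,376.6,170,np.radians(92))
E
```

```text
t 44.63 tcp [602.7  45.4 170. ] toolx [ 0.003 -0.    -1.   ] jaw yaw -133.5 gap 32.7 F [ 0.2  0.2 -2.4] q [-0.01  0.17  1.55 -0.    1.41  2.32]
row [-0.002, -0.1171, 0.3578, -0.7941, 0.0007, -0.0006] turn deg 45.5
```

View pics/w26.png

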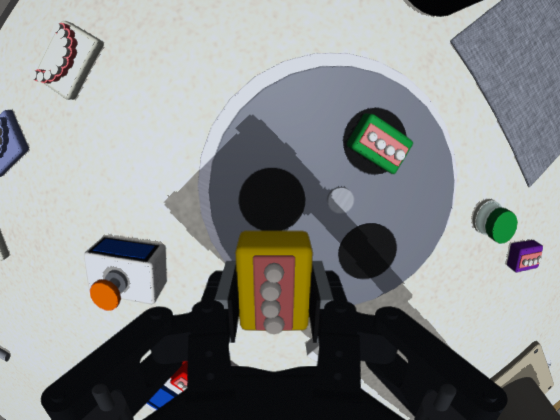

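>>> send_rows --pt "0 -0.008 0.024 -0.06 0 0" --pt "0 -0.018 0.056 -0.13 0 0" --pt "0 -0.03 0.091 -0.22 0 0" --pt "0 -0.042 0.127 -0.31 0 0" --pt "0 -0.054 0.164 -0.4 0 0" --pt "0 -0.066 0.201 -0.49 0 0" --pt "0 -0.078 0.238 -0.58 0 0" --pt "0 -0.09 0.275 -0.67 0 0" --pt "0 -0.1 0.308 -0.75 0 0" --pt "0 -0.109 0.335 -0.794 0 0"

```text
time: 45.52
tcp_pos: [430.9, 356.2, 165.8]
orientation: [-0.015, -0.705, -0.013, 0.708]
ft_force: [0.1, 0.3, -1.4]
finger_gap: 0.388
```

>>> send_rows --pt "0 0.012 0.014 0 0 0" --pt "0.01 0.016 0.018 0 0 0" --pt "0.03 0.016 0.018 0 0 0" --pt "0.05 0.016 0.018 0 0 0" --pt "0.06 0.016 0.018 0 0 0" --pt "0.06 0.016 0.018 0 0 0" --pt "0.06 0.016 0.018 0 0 0"

```text
time: 46.1
tcp_pos: [415.4, 337.6, 107.0]
orientation: [-0.013, -0.706, -0.011, 0.708]
ft_force: [0.3, 0.7, -1.5]
finger_gap: 0.381
```

```bash
python3 slots.py w27.png; python3 -c "
from h import *
go(422.5,376.6,46,np.radians(92))"
```

```text
red [337. 106.] 4913 [499.7 294.2] rect [499.3 292.4] [66.1 54.5] 1.7
green [335. 202.] 5249 [427.4 290.5] rect [424.7 289.9] [66.  53.8] 2.8
blue [220. 106.] 6784 [496.8 378.6] rect [496.6 379. ] [66.3 54.5] 1.6
yellow [243. 230.] 9686 [402.  360.7] rect [381.2 354.1] [151.8  97.2] 2.1
t 46.15 tcp [416.3 338.2 108.4] toolx [-0.001 -0.001 -1.   ] jaw yaw -88.0 gap 32.7 F [-0.9 -0.1 -0.8] q [ 0.59  0.05  1.8  -0.    1.29  2.12]
row [0.0624, -0.0382, -0.0076, -0.0002, 0.0012, -0.0008] turn deg 0.1
```

View pics/w27.png

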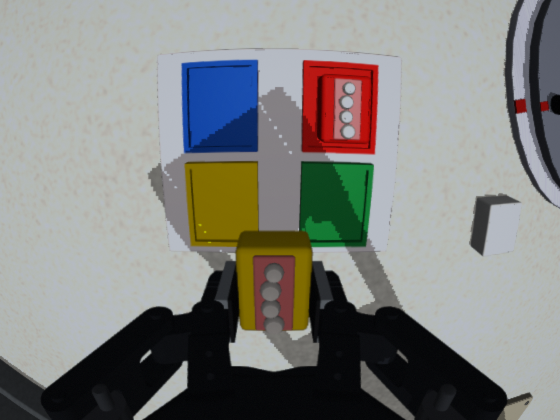

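>>> send_rows --pt "0 -0.015 -0.003 0 0 0" --pt "0 -0.032 -0.006 0 0 0" --pt "0 -0.0385 -0.0075 0 0 0" --pt "0.02 -0.0385 -0.0075 0 0 0" --pt "0.045 -0.0385 -0.0075 0 0 0" --pt "0.06 -0.0385 -0.0075 0 0 0" --pt "0.06 -0.0385 -0.0075 0 0 0" --pt "0.06 -0.0385 -0.0075 0 0 0" --pt "0.06 -0.0385 -0.0075 0 0 0"

```text
time: 46.9
tcp_pos: [423.6, 377.7, 50.3]
orientation: [0.012, 0.708, 0.013, -0.706]
ft_force: [0.8, -1.1, -0.8]
finger_gap: 0.389
```

```bash
python3 slots.py w28.png; python3 -c "
from h import *
go(422.7,376.7,21,np.radians(92))"
```

```text
red [418. 127.] 6235 [500.3 296. ] rect [499.2 291.3] [66.5 56.5] 1.7
green [408. 244.] 6637 [427.2 291.3] rect [424.5 289.5] [67.  54.7] 1.7
blue [276. 122.] 12008 [497.  378.6] rect [496.6 378.6] [66.3 54.4] 1.6
yellow [275. 244.] 8086 [425.3 376.7] rect [409.1 375.9] [95.6 54.5] 2.0
t 46.95 tcp [423.9 377.9  50.7] toolx [ 0.002  0.001 -1.   ] jaw yaw -88.0 gap 32.8 F [-0.5  0.7 -1.1] q [ 0.64  0.2   1.75 -0.    1.18  2.17]
row [0.0297, 0.0012, 0.0013, -0.0002, -0.0023, 0.0014] turn deg 0.2
```

View pics/w28.png

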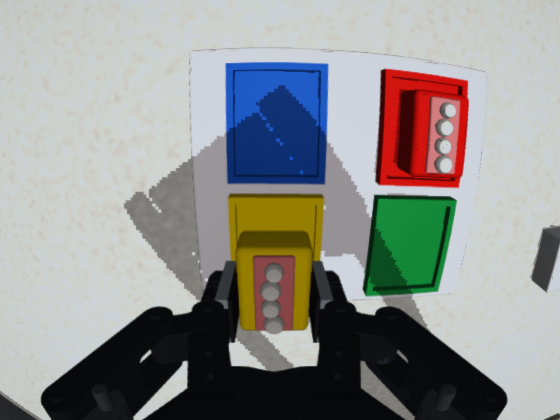

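>>> send_rows --pt "0.01 0.001 0.001 0 0 0" --pt "0.02 0.001 0.001 0 0 0" --pt "0.026 0.001 0.001 0 0 0" --pt "0.0285 0.001 0.001 0 0 0" --pt "0.0295 0.001 0.001 0 0 0" --pt "0.0295 0.001 0.001 0 0 0" --pt "0.0295 0.001 0.001 0 0 0"

```text
time: 47.53
tcp_pos: [421.8, 376.2, 20.2]
orientation: [-0.013, -0.707, -0.012, 0.707]
ft_force: [-5.3, -3.9, 14.4]
finger_gap: 0.383
```

>>> send_rows --pt "0 0 0 0 0 0" --pt "0 0 0 0 0 0" --pt "0 0 0 0 0 0" --pt "0 0 0 0 0 0" --pt "-0.02 0 0 0 0 0" --pt "-0.055 0 0 0 0 0" --pt "-0.09 0 0 0 0 0" --pt "-0.13 0 0 0 0 0" --pt "-0.16 0 0 0 0 0" --pt "-0.16 0 0 0 0 0" --grip -0.4

```text
time: 48.37
tcp_pos: [425.1, 378.7, 187.5]
orientation: [0.01, 0.71, 0.015, -0.704]
ft_force: [1.1, 1.2, 0.3]
finger_gap: 0.701
```

```bash
python3 slots.py w29.png; python3 -c "
from h import *
locate({'red':(499,293,14),'yellow':(422,376,14)},cams=('wrist',))
go(580.5,-57,170,np.radians(107.5))"
```

```text
red [363. 121.] 2537 [499.9 294.3] rect [499.2 292.6] [65.8 54.5] 1.4
green [363. 190.] 2468 [430.  287.7] rect [425.1 290.1] [66.2 53.7] 2.0
blue [277. 119.] 3759 [496.7 378.7] rect [496.6 378.3] [65.7 52.9] 1.5
yellow [277. 191.] 2611 [425.  376.6] rect [422.5 376.5] [66.7 54. ] 1.7
t 48.42 tcp [424.  377.9 184. ] toolx [ 0.007  0.005 -1.   ] jaw yaw -88.0 gap 59.3 F [-0.2  0.2 -1.1] q [ 0.64  0.06  1.65 -0.    1.42  2.17]
red wrist 1-iou 0.07 [498.4 292.7] 2.1
yellow wrist 1-iou 0.06 [422.9 376.3] 1.3
row [0.0079, 0.4379, -0.1444, -0.2707, 0.0023, -0.0013] turn deg 15.5
```

View pics/w29.png

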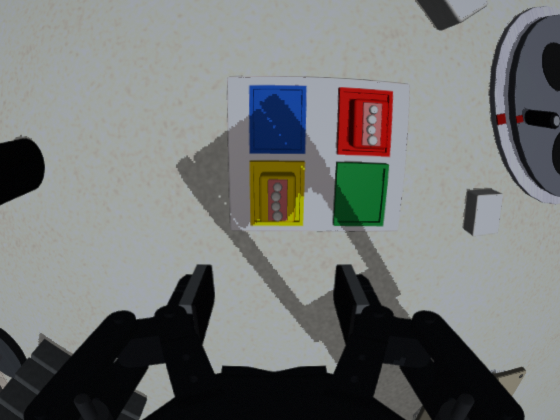

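Yellow is seated. Now green.

>>> send_rows --pt "0 0.022 -0.007 -0.02 0 0" --pt "0 0.055 -0.018 -0.05 0 0" --pt "0 0.093 -0.031 -0.08 0 0" --pt "0 0.132 -0.044 -0.11 0 0" --pt "0 0.171 -0.056 -0.14 0 0" --pt "0 0.21 -0.069 -0.17 0 0" --pt "0 0.249 -0.082 -0.2 0 0" --pt "0 0.288 -0.095 -0.23 0 0" --pt "0 0.327 -0.108 -0.26 0 0" --pt "0 0.366 -0.121 -0.27 0 0"

```text
time: 49.4
tcp_pos: [554.3, 12.6, 176.7]
orientation: [-0.108, -0.697, -0.108, 0.7]
ft_force: [0.7, -0.2, -0.0]
finger_gap: 0.697
```

```bash
python3 - <<'E'
from h import *
st(); go(580.5,-57,120,np.radians(107.5))
E
```

```text
t 49.40 tcp [554.3  12.6 176.7] toolx [-0.004  0.    -1.   ] jaw yaw -72.4 gap 59.3 F [ 0.7 -0.2 -0. ] q [-0.07  0.04  1.68 -0.    1.42  1.19]
row [0.0565, 0.0743, -0.0042, 0.0011, 0.0039, 0.0013] turn deg 0.2
```

>>> send_rows --pt "0 0.035 -0.002 0 0 0" --pt "0.005 0.062 -0.004 0 0 0" --pt "0.025 0.076 -0.004 0 0 0" --pt "0.05 0.076 -0.004 0 0 0" --pt "0.06 0.076 -0.004 0 0 0" --pt "0.06 0.076 -0.004 0 0 0" --pt "0.06 0.076 -0.004 0 0 0" --pt "0.06 0.076 -0.004 0 0 0"

```text
time: 50.07
tcp_pos: [582.2, -56.1, 119.9]
orientation: [0.108, 0.699, 0.108, -0.699]
ft_force: [-0.1, 0.6, -0.2]
finger_gap: 0.699
```

```bash
python3 - <<'E'
from h import *
st(); snap('wrist','w30.png'); f=locate({'green':(580.5,-57,34)},cams=('wrist',))['green']; st(); go(f[0],f[1],40,f[2]+np.pi/2)
E
```

```text
t 50.07 tcp [582.2 -56.1 119.9] toolx [ 0. -0. -1.] jaw yaw -72.5 gap 59.4 F [-0.1  0.6 -0.2] q [-0.18  0.17  1.65 -0.    1.32  1.08]
green wrist 1-iou 0.05 [580.8 -57.1] 16.6
t 50.22 tcp [582.9 -56.4 120.8] toolx [ 0.002 -0.001 -1.   ] jaw yaw -72.5 gap 59.6 F [ 0.2 -0.3  0.3] q [-0.18  0.17  1.65 -0.    1.32  1.08]
row [0.0808, -0.0001, 0.0024, 0.0152, -0.002, -0.0014] turn deg 0.9
```

View pics/w30.png

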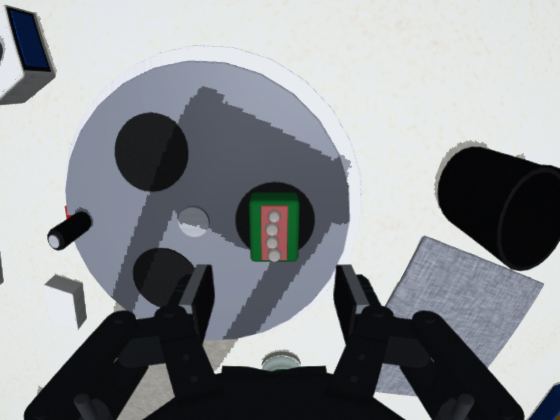

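>>> send_rows --pt "0.025 0 0.002 0.01 0 0" --pt "0.05 0 0.002 0.01 0 0" --pt "0.07 0 0.002 0.01 0 0" --pt "0.08 0 0.002 0.01 0 0" --pt "0.08 0 0.002 0.01 0 0" --pt "0.08 0 0.002 0.01 0 0" --pt "0.08 0 0.002 0.01 0 0"

```text
time: 50.8
tcp_pos: [581.4, -57.5, 41.1]
orientation: [0.104, 0.7, 0.103, -0.699]
ft_force: [0.0, -0.4, -0.1]
finger_gap: 0.7
```

>>> send_rows --pt "0 0 0 0 0 0" --pt "0 0 0 0 0 0" --pt "0 0 0 0 0 0" --pt "0 0 0 0 0 0" --pt "0 0 0 0 0 0" --grip 1

```text
time: 51.22
tcp_pos: [581.4, -57.7, 41.0]
orientation: [0.104, 0.7, 0.103, -0.699]
ft_force: [-0.1, 0.6, 5.8]
finger_gap: 0.385
```

>>> send_rows --pt "-0.015 0 0 0 0 0" --pt "-0.04 0 0 0 0 0" --pt "-0.08 0 0 0 0 0" --pt "-0.115 0 0 0 0 0" --pt "-0.13 0 0 0 0 0" --pt "-0.13 0 0 0 0 0" --pt "-0.13 0 0 0 0 0"

```text
time: 51.8
tcp_pos: [581.0, -57.5, 170.8]
orientation: [0.104, 0.7, 0.103, -0.698]
ft_force: [-0.3, -0.2, -1.3]
finger_gap: 0.387
```

```bash
python3 - <<'E'
from h import *
st(); snap('wrist','w31.png'); go(425.2,290.3,170,np.radians(92))
E
```

```text
t 51.80 tcp [581.  -57.5 170.8] toolx [ 0.003 -0.001 -1.   ] jaw yaw -73.1 gap 32.9 F [-0.3 -0.2 -1.3] q [-0.19  0.12  1.61 -0.    1.41  1.09]
row [-0.0012, -0.3775, 0.0469, 0.26, 0.0004, -0.0003] turn deg 14.9
```

View pics/w31.png

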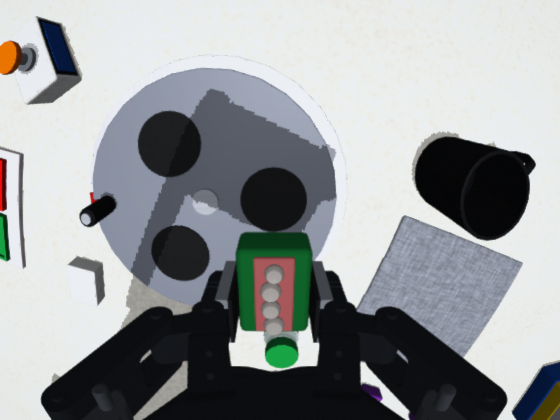

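>>> send_rows --pt "0 -0.022 0.003 0.03 0 0" --pt "0 -0.055 0.007 0.06 0 0" --pt "0 -0.093 0.0115 0.09 0 0" --pt "0 -0.132 0.0165 0.12 0 0" --pt "0 -0.171 0.021 0.15 0 0" --pt "0 -0.21 0.026 0.18 0 0" --pt "0 -0.249 0.031 0.21 0 0" --pt "0 -0.288 0.036 0.24 0 0" --pt "0 -0.325 0.0405 0.26 0 0" --pt "0 -0.355 0.044 0.26 0 0"

```text
time: 52.68
tcp_pos: [432.0, 271.1, 166.8]
orientation: [-0.013, -0.706, -0.012, 0.708]
ft_force: [-1.0, -0.0, -0.1]
finger_gap: 0.385
```

>>> send_rows --pt "0 0 0 0 0 0" --pt "0 0 0 0 0 0" --pt "0 0 0 0 0 0" --pt "0 0 0 0 0 0"

```text
time: 53.02
tcp_pos: [434.7, 268.4, 168.0]
orientation: [-0.012, -0.706, -0.011, 0.708]
ft_force: [-0.8, 0.1, -0.4]
finger_gap: 0.384
```

```bash
python3 - <<'E'
from h import *
st(); go(425.2,290.3,50,np.radians(92))
E
```

```text
t 53.02 tcp [434.7 268.4 168. ] toolx [-0.002 -0.001 -1.   ] jaw yaw -88.1 gap 32.6 F [-0.8  0.1 -0.4] q [ 0.45 -0.07  1.81 -0.    1.4   1.99]
row [0.118, -0.0224, 0.0085, -0.001, 0.0019, -0.0014] turn deg 0.1
```

>>> send_rows --pt "0 -0.0125 0.005 0 0 0" --pt "0.01 -0.0225 0.0085 0 0 0" --pt "0.035 -0.0225 0.0085 0 0 0" --pt "0.07 -0.0225 0.0085 0 0 0" --pt "0.1 -0.0225 0.0085 0 0 0" --pt "0.115 -0.0225 0.0085 0 0 0" --pt "0.115 -0.0225 0.0085 0 0 0" --pt "0.115 -0.0225 0.0085 0 0 0" --pt "0.115 -0.0225 0.0085 0 0 0"

```text
time: 53.77
tcp_pos: [426.4, 291.8, 55.1]
orientation: [0.012, 0.707, 0.012, -0.707]
ft_force: [0.3, -0.4, -0.8]
finger_gap: 0.385
```

```bash
python3 slots.py w32.png; python3 -c "
from h import *
go(425.2,290.3,21.5,np.radians(92))"
```

```text
red [276. 121.] 8531 [500.1 292.9] rect [499.2 292.7] [66.4 54.4] 1.8
green [276. 216.] 3572 [443.9 290.6] rect [436.4 290.8] [41.6 53.9] 2.0
green [274. 285.] 2528 [396.5 290.5] rect [391.4 290.3] [62.6 45.8] 2.0
blue [133. 127.] 8704 [496.9 377.7] rect [496.4 379.5] [66.6 55.1] 1.5
yellow [148. 235.] 5805 [427.9 372.3] rect [421.9 376.4] [69.8 56.8] 1.8
t 53.82 tcp [426.9 292.2  55.8] toolx [ 0.002  0.001 -1.   ] jaw yaw -88.0 gap 32.9 F [ 0.4  0.9 -0.6] q [ 0.5   0.07  1.89 -0.    1.18  2.04]
row [0.0343, 0.0019, 0.0018, -0.0006, -0.0022, 0.0009] turn deg 0.1
```

View pics/w32.png

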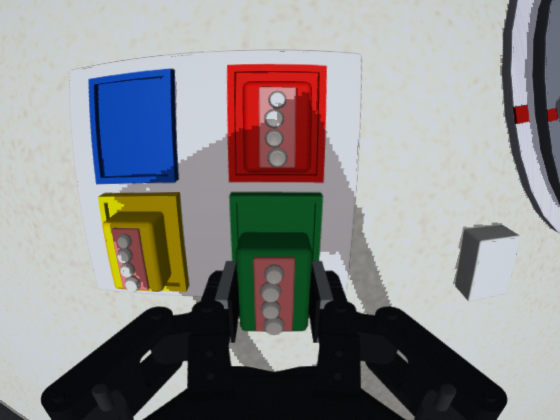

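>>> send_rows --pt "0.012 0.001 0.0015 0 0 0" --pt "0.023 0.0015 0.0015 0 0 0" --pt "0.03 0.0015 0.0015 0 0 0" --pt "0.0325 0.0015 0.0015 0 0 0" --pt "0.034 0.0015 0.0015 0 0 0" --pt "0.034 0.0015 0.0015 0 0 0" --pt "0.034 0.0015 0.0015 0 0 0"

```text
time: 54.4
tcp_pos: [424.0, 290.2, 21.0]
orientation: [-0.013, -0.707, -0.012, 0.707]
ft_force: [-6.1, -3.8, 13.4]
finger_gap: 0.387
```

>>> send_rows --pt "0 0 0 0 0 0" --pt "0 0 0 0 0 0" --pt "0 0 0 0 0 0" --pt "0 0 0 0 0 0" --pt "-0.02 0 0 0 0 0" --pt "-0.055 0 0 0 0 0" --pt "-0.09 0 0 0 0 0" --pt "-0.13 0 0 0 0 0" --pt "-0.16 0 0 0 0 0" --pt "-0.16 0 0 0 0 0" --grip -0.4

```text
time: 55.23
tcp_pos: [427.7, 292.2, 188.1]
orientation: [0.01, 0.711, 0.014, -0.703]
ft_force: [1.0, 0.1, 0.4]
finger_gap: 0.702
```

```bash
python3 slots.py w33.png; python3 -c "
from h import *
locate({'red':(499,293,14),'yellow':(422,376,14),'green':(425,290,14)},cams=('wrist',))
im=snap('scene','s33.png'); snap('side','d33.png')
A=cv2.imread('pics/scene0.png').astype(int); 
"; python3 meas.py | grep -E '^(scene|side|mug|crown|wax)'
```

```text
red [276. 119.] 2919 [499.1 292.8] rect [498.8 292.7] [65.5 53.3] 2.1
green [278. 189.] 1286 [429.4 288.9] rect [424.6 290. ] [64.8 52.9] 0.9
blue [189. 121.] 3479 [496.6 378.5] rect [496.5 378.9] [65.6 54.6] 1.9
yellow [193. 191.] 2321 [425.  375.5] rect [422.5 376.8] [67.  54.9] 2.0
t 55.28 tcp [426.6 291.6 184.7] toolx [ 0.007  0.004 -1.   ] jaw yaw -88.0 gap 59.4 F [ 0.7 -0.2 -1.1] q [ 0.5  -0.08  1.79 -0.    1.43  2.04]
red wrist 1-iou 0.07 [498.5 292.1] 2.9
yellow wrist 1-iou 0.13 [422.1 376.1] 0.7
green wrist 1-iou 0.07 [423.3 289.7] 1.0
scene
mug 0.97 [161. 244.] n 1654 hsv [75. 75. 11.] z [ 0. 57. 94.] med [ 670. -231.] rect [ 652. -264.] [140. 124.] 44
mug 0.74 [264. 248.] n 5903 hsv [105.  25. 104.] z [25. 30. 36.] med [578.   6.] rect [567.   2.] [238. 237.] 10
crown_box 0.77 [331. 222.] n 291 hsv [ 90.  10. 178.] z [ 0. 22. 25.] med [425. 132.] rect [416. 130.] [53. 39.] 6
wax_pot 0.64 [244. 192.] n 249 hsv [ 68.  60. 109.] z [-1. 32. 42.] med [ 424. -114.] rect [ 414. -118.] [43. 40.] 25
wax_pot 0.31 [264. 249.] n 5942 hsv [105.  25. 104.] z [24. 30. 36.] med [578.   7.] rect [566.   2.] [240. 235.] 25
side
mug 0.8 [402. 229.] n 1752 hsv [105.  51.   6.] z [ 0. 61. 95.] med [ 634. -242.] rect [ 708. -243.] [ 90. 193.] 75
crown_box 0.66 [234. 226.] n 341 hsv [ 18.   6. 156.] z [-2. 20. 26.] med [406. 120.] rect [422. 146.] [81. 74.] 7
```

View pics/w33.png

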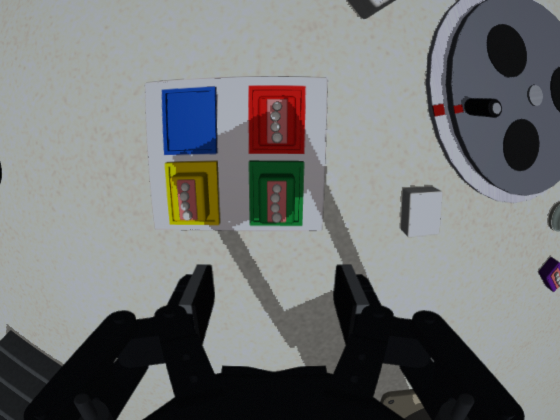

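View pics/s33.png

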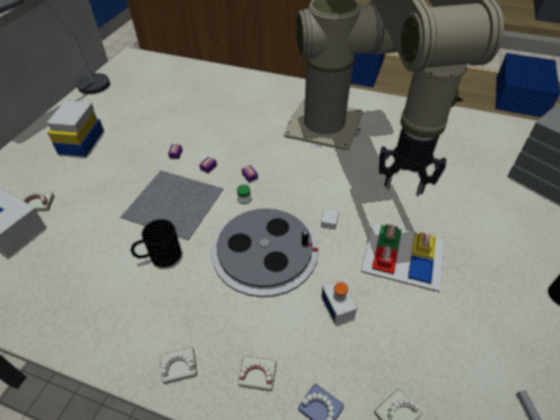

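```bash
python3 -c "
from station import r
print(r.close_job())"
```

```text
the job is handed in; nothing more can be done
None
```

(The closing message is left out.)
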